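Close the board frame's sliding jaw on a circuit board

ROBOT

A 7-joint arm with a two-finger parallel gripper is mounted at the origin on the work surface. World frame = base frame: x ahead of the robot, y to its left, z up, the work surface at z = 0. Lengths are in m, angles in rad, forces in N, time in s.
With the tool pointing down it reaches from about 0.35 to 0.775 m from the base axis. Payload 3.1 kg.
Tool frame: the origin (TCP) lies midway between the tips of the shut fingers; the grasp point (between the pads) lies 19 mm behind it; z points along the fingers, y is the direction in which the jaws open and shut (so a half turn about z gives the same grasp; the last joint's range is limited). The gripper opens to 85 mm and grips with 20 to 120 N. Pads are 22 mm wide; open, the fingers measure 114 mm over their backs; the gripper's body (76 mm by 85 mm) begins 54 mm behind the grasp point. The pads swing forward as they close: fully open they stand 13 mm farther back than shut.
Start: joints at [-1.333, 0.311, 0.014, 1.512, -0.004, 1.319, -0.027], TCP at [0.152, 0.529, 0.231] pointing down, gripper open.
Joint ranges: [-2.7, 2.7], [-0.3, 1.91], [-1.27, 1.3], [0.12, 2.57], [-1.44, 4.58], [0.2, 2.03], [-3.05, 3.05]. Speed limits (rad/s): [2.79, 2.79, 3.14, 3.14, 3.14, 3.14, 3.14].

INTERFACE

Orientations are given as a rotation vector (axis times angle).
In Python, from bench import status, imaging, close_job gives the robot as it stands.
- The arm moves only by the tool move_arm, never from a script. Its argument "steps" is a list of rows, each a list of 2 entries, a list of its own where there are three numbers: the shift along the tool's x, y, z each as a share of 250 mm, from -1 to 1, then the turn, a rotation vector about the tool's x, y, z each as a share of 90 degrees, from -1 to 1. A call has 1 to 5 rows; each row is the pose to reach, as a shift and turn from the pose measured when the call began, along the tool's axes at that moment; what a row does not reach only later rows make up. A row lasts 1/10 s, in which the tool goes at most 50 mm and 8.59 degrees, less where a joint would pass 70% of its speed; a pose out of reach is approached as far as the arm can. A call with a number of a shift or a turn outside -1 to 1 is refused whole. A call with a gripper value outside its range is refused whole. "grip" is the opening, from -1 (shut) to 1 (fully open), set as the call begins (left out, the last holds). The fingers move at their own pace and stop on an object; "newtons" is the grip in N (left out, the last holds). Time passes only in rows, so rows that repeat a pose let the fingers close. It gives the time, the measured TCP pose, the force and the opening at its end, in the units of the state.
- status.read_state(): the state, without advancing time (a new reading comes with each control period).
- imaging.snapshot(name): name is "side" or "top"; returns a dict with "color" (420x560x3 uint8, red, green, blue), "depth" (420x560 float32, m along the optical axis (not along the pixel's ray), 0 where there is no reading), "camera_matrix" (3x3 intrinsics, pixels), "cam_to_world" (4x4, takes a point from camera to world coordinates). Camera axes: x right, y up, looking along -z (the intrinsics and any distortion apply to the point x, -y, -z); pixel columns grow to the right and rows downward; lengths in m; the calibration is good to about 2 mm. A picture is of the moment at which its call begins.
- close_job(): hands the job in, once; it reports no verdict.
The state is a dict: "time_s": time; "q": joint angles; "joint_vel": joint speeds; "joint_efforts": joint torques, N m; "ee_pos": TCP position; "tool_rot": TCP orientation; "wrist_force": force on the tool from outside, world axes, zero at the start; "moment": the same for the moment, N m; "opening": finger opening in m.
Only numpy, scipy, OpenCV 4.12 (cv2) and the standard library are available. Lean on these libraries where they do the work, as an engineer would, in place of code of your own. Each camera call takes 0.05 s, during which the arm holds its last target.

TASK

One end of the circuit board is still unsupported in the tilted assembly frame. Squeeze the red latch tab on the sliding jaw's grip, slide the jaw one notch towards the board and let go so that the tab clicks out again in that notch; then turn both blue wing knobs on this jaw clockwise to their stops, so that the clips lie over the board's edge. Do not push the other things on the bench about.

Things in the scene. Friction and masses are not known exactly. Their poses are not given: they have to be found in the camera images.
- frame: Grey board-assembly frame, fixed; its bed slopes 0.55 rad (31.5 deg). Origin on the bench under mid-bed: x level towards the high side, y along the two rails from the board (-y) to the sliding jaw's free end (+y), z up. Spans x -100 to 100, y -225 to 100 mm, about 185 mm high. A fixed jaw with two closed clips holds the board's far end.
- jaw (a joint): Position of the sliding jaw on the rails, m; grows towards the board (-y of the frame). Starts in the notch at 0 (1.5 mm play each way). Notches are 24 mm apart: the wanted one is at 0.024, another lies the wrong way at -0.024. Stops at -0.030 and 0.032 (too far: the pin is then between notches). Friction about 2 N; it stays where it is left.
- jaw_grip (a point): Middle of the black and red pinch grip on the jaw, 42 mm above the top face of the aluminium jaw bar (200 mm along x, 38 mm along y): where the pads' middle belongs. Axes: x up the slope, y along the rails away from the board, z square to the slope, outward. Fingers close along x: fixed black plate at +x, red tab at -x, outer faces 18.5 mm either side. 26 mm wide (y), 48 mm tall.
- tab (a joint): Angle of the red spring tab, rad: 0 let go, its pin in a notch; 0.26 pressed home, pin clear (rib then 10 mm from the jaw_grip point instead of 18.5). 4 N at the rib starts it, 9 N press it home. Let go between notches, the pin rests on the notched bar at 0.16 or more and drops into the next notch; it finds the notch from 2 mm either side.
- tab_pad (a point): Outer middle of the red tab's press rib. Moves with the tab.
- clip_low (a joint): Angle of the lower clip with its blue wing knob, rad: 0 with the clip pointing up the slope; grows clockwise seen from above the slope; stops at 1.571 with the clip pointing at the board (-y of the frame). Starts at 0.10 to 0.45. Turns with about 0.06 Nm, stays where it is left.
- clip_low_knob (a point): On the lower knob's axis, 30 mm over the jaw bar's top face: where the pads' middle belongs. 82 mm down the slope from the jaw bar's middle. Turns with the clip: x along the wing and clip arm, z square to the slope, outward. Wing 30 mm long (x), 10 mm thick (y), 13 to 39 mm over the bar; steel clip arm below it, 27 mm long, 3 to 6 mm over the bar.
- clip_up (a joint): The same for the upper clip.
- clip_up_knob (a point): The same for the upper blue wing knob, 82 mm up the slope from the jaw bar's middle.
- board_edge (a point): Middle of the top edge of the green board's free end (facing +y of the frame). Board 180 mm along the slope, 140 mm along y, 2 mm thick, its underside level with the jaw bar's top face. Tall parts (to 30 mm) are over 90 mm from this edge. With the jaw in the wanted notch the knob axes are 15 mm out from it. Axes: x up the slope, y along the rails away from the board, z square to the slope.
- solder_reel: Bystander: black reel of solder wire standing on the bench, 52 mm across, 42 mm high; origin under its centre.
- capacitor: Bystander: blue can capacitor standing on the bench, 35 mm across, 45 mm high; origin under its centre.
- screwdriver: Bystander: green-handled screwdriver lying behind the frame, 170 mm long along its x.
- multimeter: Bystander: hand-held meter lying face up, 145 x 75 x 39 mm; origin under its centre.
- load_box: Bystander: aluminium load resistor box with two terminals, 150 x 80 x 75 mm; origin under its centre.
- iron_stand: Bystander: soldering iron in its spring stand, 200 x 85 x 125 mm; origin under the base's centre.
- parts_tray: Bystander: grey divided tray of small parts, 110 x 160 x 32 mm; origin under its centre.

How it is judged:
By the outcome, as a careful person would: the job done as asked, in the order asked, and still so for the second after the job is handed in, with the robot touching nothing.
It also fails if it takes over 64 s, if anything falls off the work surface, if the arm or the gripper's body presses on something with over 40 N, if the wrist force passes 120 N, or if a joint passes its speed limit or range.

## Working session

There is one attempt and no reset: what is moved stays moved. The work goes in short steps, Python scripts to look and compute and a tool call to move; the robot and the scene stay as the last step left them, time stands still between calls to the robot, and variables do not carry over. Pictures are saved under pics/ and viewed, and the job is handed in when it is done.

Besides the shell and the picture viewer there is one more tool, called after "Call:" by a JSON object that holds its "api" and its "payload". move_arm: Moves the arm, as the interface text tells. Shift numbers are shares of 250 mm and turn numbers shares of 90 degrees, none past 1 either way. Its arguments: {"type":"object","properties":{"steps":{"type":"array","items":{"type":"array"}},"grip":{"type":"number"},"newtons":{"type":"number"}},"required":["steps"]}

```bash
ls; mkdir -p pics
cat > h.py <<'E'
import numpy as np, cv2, pickle
from scipy.spatial.transform import Rotation as R
from bench import status, imaging
def snap(n,tag):
    s=imaging.snapshot(n); cv2.imwrite(f'pics/{tag}.png',s['color'][:,:,::-1]); pickle.dump(s,open(f'pics/{tag}.pkl','wb')); return s
def pts(s):
    K=np.array(s['camera_matrix']);T=np.array(s['cam_to_world']);d=s['depth']
    v,u=np.indices(d.shape)
    c=np.stack([(u-K[0,2])/K[0,0]*d,-(v-K[1,2])/K[1,1]*d,-d],-1)
    return c@T[:3,:3].T+T[:3,3]
E
python3 - <<'E'
from h import *
for n in('side','top'):
    s=snap(n,n+'0'); print(n,s['camera_matrix'],s['cam_to_world'])
print(status.read_state())
E
```

```text
pics
side [[411.14625364   0.         285.94514624]
 [  0.         411.14625364 217.21369186]
 [  0.           0.           1.        ]] [[ 0.87368116  0.25158596 -0.41639613  0.15185677]
 [-0.48649238  0.45625746 -0.74508677 -0.86252971]
 [ 0.00253047  0.85354182  0.5210182   0.71077308]
 [ 0.          0.          0.          1.        ]]
top [[468.99662034   0.         277.29458359]
 [  0.         468.99662034 208.36979251]
 [  0.           0.           1.        ]] [[-0.04179865  0.97773664 -0.20563059  0.35324456]
 [-0.99911772 -0.04006275  0.01260006 -0.01147892]
 [ 0.00408141  0.20597583  0.97854857  1.4336144 ]
 [ 0.          0.          0.          1.        ]]
{'time_s': 0.1, 'q': array([-1.33266358,  0.31165501,  0.01404171,  1.51289215, -0.00441496,
        1.31922444, -0.02719478]), 'joint_vel': array([-0.00173866, -0.00292945, -0.00064514, -0.00308923, -0.00010877,
        0.00141561,  0.00036099]), 'joint_efforts': array([ 6.92623344e-04, -3.80851436e+01,  1.46554224e-01, -2.31240338e+01,
        1.22659575e-02,  8.15727428e-03,  1.14880231e-05]), 'ee_pos': array([0.15173165, 0.52796998, 0.23032656]), 'tool_rot': array([-0.43804877, -3.11068932,  0.00335771]), 'wrist_force': array([0.4254057 , 0.33056216, 0.53449074]), 'moment': array([ 0.01520266, -0.01159043, -0.05566351]), 'opening': 0.08541764384748554}
```

View pics/side0.png

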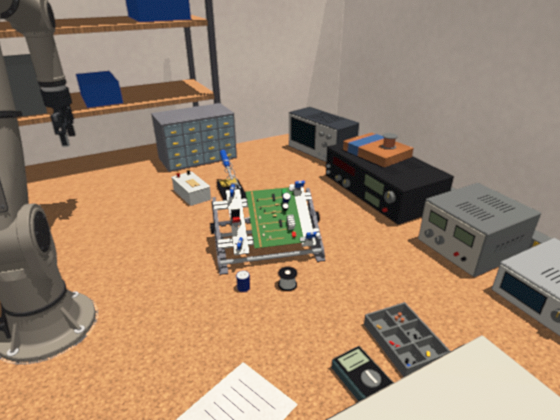

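View pics/top0.png

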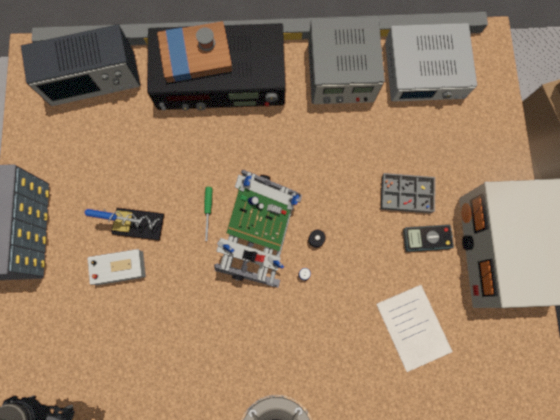

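Side view: frame at about (265,225) px, with the sliding jaw on the robot's side (red tab near 235,215). Top view: jaw at about (250,255). I'll zoom in and measure.

Run:
```python
from h import *
a=pickle.load(open('pics/side0.pkl','rb'));b=pickle.load(open('pics/top0.pkl','rb'))
ca=a['color'][165:275,200:335,::-1];cb=b['color'][165:295,200:335,::-1]
cv2.imwrite('pics/z1.png',cv2.resize(ca,None,fx=5.5,fy=5.2,interpolation=cv2.INTER_CUBIC))
cv2.imwrite('pics/z2.png',cv2.resize(cb,None,fx=4.5,fy=4.5,interpolation=cv2.INTER_CUBIC))
```

```text
(no output)
```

View pics/z1.png

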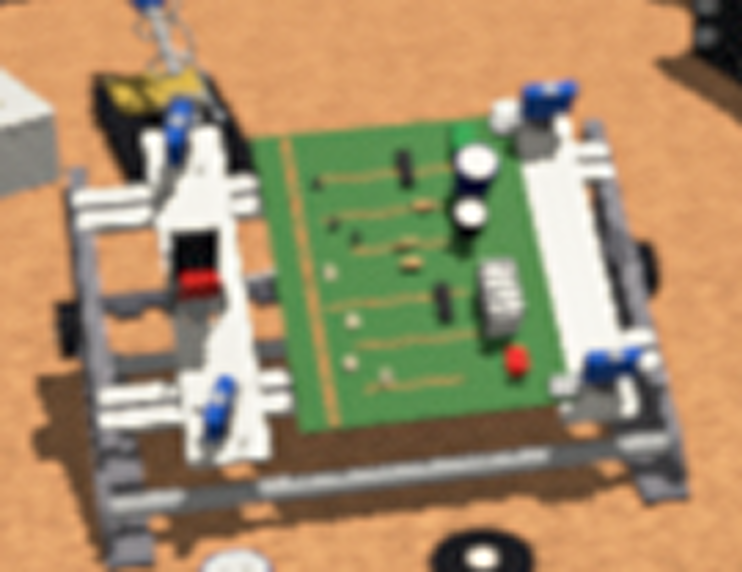

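View pics/z2.png

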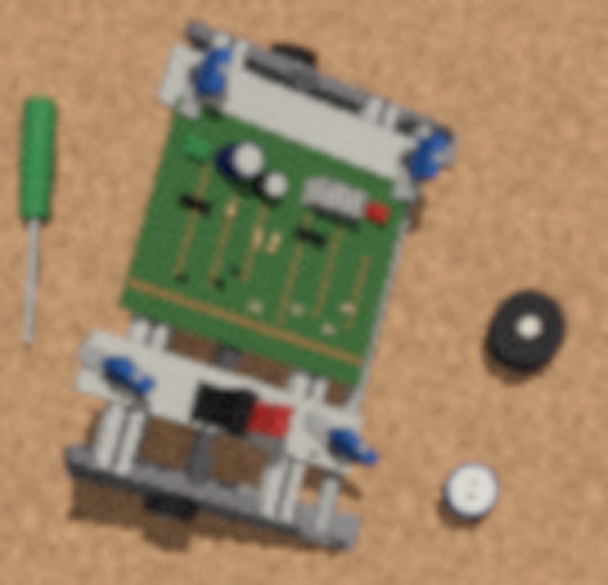

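```bash
cat > fit.py <<'E'
from h import *
import sys
def run(tags):
    P={}
    for t in tags:
        s=pickle.load(open(f'pics/{t}.pkl','rb'));W=pts(s);hsv=cv2.cvtColor(s['color'],cv2.COLOR_RGB2HSV)
        m=cv2.inRange(hsv,(45,80,30),(85,255,255))
        n,l,st,ce=cv2.connectedComponentsWithStats(m);k=1+np.argmax(st[1:,4]); m=(l==k)
        me=cv2.erode(m.astype(np.uint8),np.ones((3,3)))>0
        X=W[me];
        for _ in range(4):
            c=X.mean(0);nn=np.linalg.svd(X-c,full_matrices=False)[2][2];nn*=np.sign(nn[2]);r=(X-c)@nn;X=X[abs(r)<.004]
        print(t,len(X),'c',c,'n',nn,'tilt',np.degrees(np.arccos(nn[2])),'rms',r.std())
        P[t]=(s,m,c,nn,X)
    return P
if __name__=='__main__':
    P=run(['side0','top0'])
    for t,(s,m,c,nn,X) in P.items():
        T=np.array(s['cam_to_world']);K=s['camera_matrix']
        co=max(cv2.findContours(m.astype(np.uint8),cv2.RETR_EXTERNAL,cv2.CHAIN_APPROX_NONE)[0],key=cv2.contourArea)
        hull=cv2.convexHull(co)[:,0].astype(float)
        d=np.stack([(hull[:,0]-K[0,2])/K[0,0],-(hull[:,1]-K[1,2])/K[1,1],-np.ones(len(hull))],-1)@T[:3,:3].T
        for nm,(cc,n2) in {'own':(c,nn),}.items():
            Q=T[:3,3]+d*(((cc-T[:3,3])@n2)/(d@n2))[:,None]
            ex=-np.array([n2[0],n2[1],0]);ex/=np.linalg.norm(ex)  # level direction to the high side
            # up-slope
            up=ex-n2*(ex@n2);up/=np.linalg.norm(up);yr=np.cross(n2,up)
            q=np.c_[(Q-cc)@up,(Q-cc)@yr].astype(np.float32)
            rc=cv2.minAreaRect(q);print(t,'rect',rc,'yaw x',np.degrees(np.arctan2(ex[1],ex[0])))
            bx=cv2.boxPoints(rc); print((cc+bx[:,:1]*up+bx[:,1:]*yr).round(4))
E
python3 fit.py
```

```text
side0 71 c [0.61178211 0.02001461 0.10672193] n [ 0.28623286 -0.51810933  0.80599843] tilt 36.29321033796552 rms 0.0016131132786601225
top0 49 c [0.61029909 0.03025953 0.11114174] n [ 0.37501523 -0.63731574  0.67319553] tilt 47.68582081491296 rms 0.0018760203592768582
side0 rect ((-0.0020013190805912018, -0.010239243507385254), (0.14217370748519897, 0.21664318442344666), 49.58291244506836) yaw x 118.91874032864604
[[ 0.6575 -0.0749  0.0294]
 [ 0.7162  0.1094  0.1271]
 [ 0.5855  0.122   0.1816]
 [ 0.5269 -0.0622  0.084 ]]
top0 rect ((-0.01875299960374832, 0.0008925646543502808), (0.16007491946220398, 0.23585164546966553), 54.850433349609375) yaw x 120.47380068393103
[[ 0.6625 -0.065  -0.0081]
 [ 0.7137  0.1158  0.1345]
 [ 0.5694  0.1028  0.2026]
 [ 0.5182 -0.0779  0.06  ]]
```

Run:
```python
from h import *
for t in('side0','top0'):
    s=pickle.load(open(f'pics/{t}.pkl','rb'));W=pts(s);hsv=cv2.cvtColor(s['color'],cv2.COLOR_RGB2HSV)
    m=cv2.inRange(hsv,(45,80,30),(85,255,255));n,l,st,ce=cv2.connectedComponentsWithStats(m);k=1+np.argmax(st[1:,4]);m=(l==k)
    print(t,st[k],m.sum())
    d=s['depth'];print((d[m]==0).sum());X=W[m&(d>0)];A=np.c_[X[:,:2],np.ones(len(X))]
    w=np.ones(len(X))
    for _ in range(20):
        p=np.linalg.lstsq(A*w[:,None],X[:,2]*w,rcond=None)[0];r=X[:,2]-A@p;w=1/np.sqrt(1+(r/.005)**2)
    n=np.array([-p[0],-p[1],1]);n/=np.linalg.norm(n);print(n,np.degrees(np.arccos(n[2])),np.median(abs(r)),'yaw',np.degrees(np.arctan2(p[1],p[0])))
    mm=cv2.morphologyEx(m.astype(np.uint8),cv2.MORPH_CLOSE,np.ones((7,7)))
    co=max(cv2.findContours(mm,cv2.RETR_EXTERNAL,cv2.CHAIN_APPROX_NONE)[0],key=cv2.contourArea)
    print(cv2.approxPolyDP(cv2.convexHull(co),4,True)[:,0].tolist())
```

```text
side0 [ 253  188   49   59 1640] 1640
2
[-0.15612762 -0.50052385  0.85152806] 31.62173884886025 0.0016414986317352595 yaw 72.67581489604213
[[288, 188], [298, 217], [299, 242], [262, 246], [253, 191]]
top0 [ 229  189   61   55 1523] 1523
5
[-0.1526636 -0.5008399  0.8519702] 31.5733902624737 0.0019409552650658038 yaw 73.04798303465374
[[239, 191], [286, 206], [280, 243], [229, 225]]
```

```bash
cat > geo.py <<'E'
from h import *
def green(s):
    hsv=cv2.cvtColor(s['color'],cv2.COLOR_RGB2HSV)
    m=cv2.inRange(hsv,(45,80,30),(85,255,255));n,l,st,ce=cv2.connectedComponentsWithStats(m);return l==1+np.argmax(st[1:,4])
def load(t): return pickle.load(open(f'pics/{t}.pkl','rb'))
def rays(s,uv):
    K=s['camera_matrix'];T=np.array(s['cam_to_world']);uv=np.atleast_2d(uv)
    d=np.stack([(uv[:,0]-K[0,2])/K[0,0],-(uv[:,1]-K[1,2])/K[1,1],-np.ones(len(uv))],-1)@T[:3,:3].T
    return T[:3,3],d
def onplane(s,uv,c,n):
    o,d=rays(s,uv);return o+d*(((c-o)@n)/(d@n))[:,None]
def tri(s1,u1,s2,u2):
    o1,d1=rays(s1,u1);o2,d2=rays(s2,u2);d1,d2=d1[0],d2[0]
    t=np.linalg.lstsq(np.c_[d1,-d2],o2-o1,rcond=None)[0];p,q=o1+t[0]*d1,o2+t[1]*d2
    return (p+q)/2,np.linalg.norm(p-q)
YAW=np.radians(72.85);TILT=.55
EX=np.array([np.cos(YAW),np.sin(YAW),0]);EZ=np.array([0,0,1.])
UP=np.cos(TILT)*EX+np.sin(TILT)*EZ;N=-np.sin(TILT)*EX+np.cos(TILT)*EZ;YR=np.cross(N,UP)
E
cat > b.py <<'E'
from geo import *
S=[load('side0'),load('top0')]
ds=[]
for s in S:
    X=pts(s)[green(s)&(s['depth']>0)];ds.append(np.median(X@N))
print('plane offsets',ds); d=np.mean(ds)
for s,dd in zip(S,ds):
  for off in(d,):
    m=green(s); k=8
    big=cv2.resize(m.astype(np.float32),None,fx=k,fy=k,interpolation=cv2.INTER_LINEAR)
    big=(big>.5).astype(np.uint8);big=cv2.morphologyEx(big,cv2.MORPH_CLOSE,np.ones((50,50)))
    co=max(cv2.findContours(big,cv2.RETR_EXTERNAL,cv2.CHAIN_APPROX_NONE)[0],key=cv2.contourArea)[:,0].astype(float)
    uv=(co+.5)/k-.5
    Q=onplane(s,uv,N*off,N);a=Q@UP;b=Q@YR
    am,bm=np.median(a),np.median(b)
    sel=abs(a-am)<.06;
    e1=b[sel&(b>bm+.03)];print('free edge b: med',np.median(e1),e1.std(), 'slope',np.polyfit(a[sel&(b>bm+.03)],e1,1)[0])
    sel=abs(b-bm)<.045
    for sg in(-1,1):
        q=sel&(sg*(a-am)>.05);print('x edge',sg,np.median(a[q]),a[q].std(),np.polyfit(b[q],a[q],1)[0])
E
python3 b.py
```

```text
plane offsets [np.float64(-0.012843624679726218), np.float64(-0.013978795965787005)]
free edge b: med -0.5263401226943092 0.0007271404088233565 slope 0.005216699901279188
x edge -1 0.1378891619059575 0.0007793606393455598 -0.004285771435929212
x edge 1 0.3152874778221611 0.0009530706321307801 -0.015435353365222
free edge b: med -0.5211369656279419 0.0007847199766689559 slope 0.007175824190489314
x edge -1 0.13940865898068122 0.0008984058225625899 -0.001339597899859656
x edge 1 0.3130728953399306 0.0006820992077562541 -0.0017247830770833125
```

```bash
cat > k.py <<'E'
from geo import *
O=N*-.0134+UP*.2264+YR*-.5237   # board edge middle est (top face)
def loc(X): return np.c_[(X-O)@UP,(X-O)@YR,(X-O)@N]*1000
if __name__=='__main__':
  import sys
  for t in sys.argv[1:]:
    s=load(t);hsv=cv2.cvtColor(s['color'],cv2.COLOR_RGB2HSV);W=pts(s)
    L=loc(W.reshape(-1,3)).reshape(W.shape)
    near=(abs(L[...,0])<110)&(L[...,1]>5)&(L[...,1]<75)&(L[...,2]>-15)&(L[...,2]<70)&(s['depth']>0)
    near=cv2.dilate(near.astype(np.uint8),np.ones((3,3)))>0
    for nm,m in dict(red=(cv2.inRange(hsv,(0,150,70),(8,255,255))|cv2.inRange(hsv,(172,150,70),(180,255,255))),blue=cv2.inRange(hsv,(105,120,50),(130,255,255))).items():
        m=((m>0)&near).astype(np.uint8);n,l,st,ce=cv2.connectedComponentsWithStats(m)
        for i in range(1,n):
            if st[i,4]<12: continue
            q=L[(l==i)&(s['depth']>0)]
            uv=np.argwhere(l==i)[:,::-1].astype(float)
            r=loc(onplane(s,uv,O+N*(.048 if nm=='red' else .037),N))
            c=r.mean(0);ev,V=np.linalg.eigh(np.cov(r[:,:2].T));
            print(t,nm,st[i].tolist(),ce[i].round(1),'depth med',np.median(q,0).round(1),'min',np.percentile(q,5,0).round(1),'max',np.percentile(q,95,0).round(1),'| onplane c',c.round(1),'min',r.min(0)[:2].round(1),'max',r.max(0)[:2].round(1),'ax',np.degrees(np.arctan2(V[1,1],V[0,1])).round(1),'len',np.sqrt(12*ev).round(1))
E
python3 k.py side0 top0
```

```text
side0 red [232, 216, 8, 6, 34] [235.7 218.9] depth med [-19.1  59.9  43.8] min [-22.4  51.6   8.5] max [ 6.  68.  49.6] | onplane c [-20.   60.8  48. ] min [-26.9  52.1] max [-12.   70.1] ax 83.2 len [15.2 18.1]
side0 blue [230, 189, 4, 7, 17] [231.5 191.7] depth med [72.1 61.7 35.5] min [68.5 56.1 23.8] max [80.3 64.4 39.2] | onplane c [71.4 61.3 37. ] min [60.7 56.5] max [80.6 64.7] ax 177.2 len [ 8.2 22.3]
side0 blue [237, 243, 4, 6, 18] [238.8 245.3] depth med [-88.8  61.   35.6] min [-96.   57.4  19.8] max [-85.2  64.3  39.3] | onplane c [-92.   61.3  37. ] min [-99.7  57.5] max [-85.3  65.5] ax 172.7 len [ 8.3 16.4]
top0 red [255, 255, 9, 7, 44] [259.  257.8] depth med [-15.   64.2  32.7] min [-19.   58.1  18. ] max [ 3.8 71.7 45.3] | onplane c [-5.3 66.2 48. ] min [-17.5  58. ] max [ 6.5 74.4] ax -167.8 len [15.1 25.5]
top0 blue [224, 245, 9, 7, 28] [227.3 247.8] depth med [88.2 64.8 33.1] min [75.5 59.1 19.7] max [94.1 70.3 38.5] | onplane c [89.5 65.5 37. ] min [73.6 58.7] max [100.9  71.5] ax 161.7 len [ 9.5 29. ]
top0 blue [274, 261, 9, 6, 24] [276.9 263.3] depth med [-73.9  63.4  31.5] min [-89.   58.2  17.6] max [-68.7  68.5  37.3] | onplane c [-71.2  64.3  37. ] min [-89.8  58. ] max [-60.2  69.7] ax 164.9 len [10.1 28.1]
```

The green component stopped at the copper stripe, so the edge is wrong by about 20 mm. I'll redo it with the stripe merged in.

```bash
python3 - <<'E'
s=open('geo.py').read()
s=s.replace("(85,255,255));n,l","(85,255,255));m[:,:225]=0;m=cv2.morphologyEx(m,cv2.MORPH_CLOSE,np.ones((7,7)));n,l")
open('geo.py','w').write(s)
E
sed -i 's/ds.append(np.median(X@N))/ds.append(np.median(X@N));cv2.imwrite(f"pics\/m{len(ds)}.png",cv2.resize(green(s)[165:295,200:335].astype(np.uint8)*255,None,fx=4,fy=4))/' b.py
python3 b.py
```

```text
plane offsets [np.float64(-0.012662235877008553), np.float64(-0.013833148966303872)]
free edge b: med -0.5058123416846974 0.0011804170227580047 slope -0.009222840944318349
x edge -1 0.13773230415744003 0.0007549235739686411 0.002589923281177111
x edge 1 0.3151510460278856 0.0008893696320731492 -0.0018916516872187251
free edge b: med -0.5004137182337263 0.0009544108809894459 slope 0.006244910225465199
x edge -1 0.13946596292763447 0.0008200249489195233 -0.005582508386618978
x edge 1 0.3131362676318137 0.0006797498885433425 -0.001700744422710431
```

```bash
python3 -c "
import cv2,numpy as np
cv2.imwrite('pics/mm.png',np.hstack([cv2.imread('pics/m1.png'),cv2.imread('pics/m2.png')])[:, :800])"
```

```text
(no output)
```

View pics/mm.png

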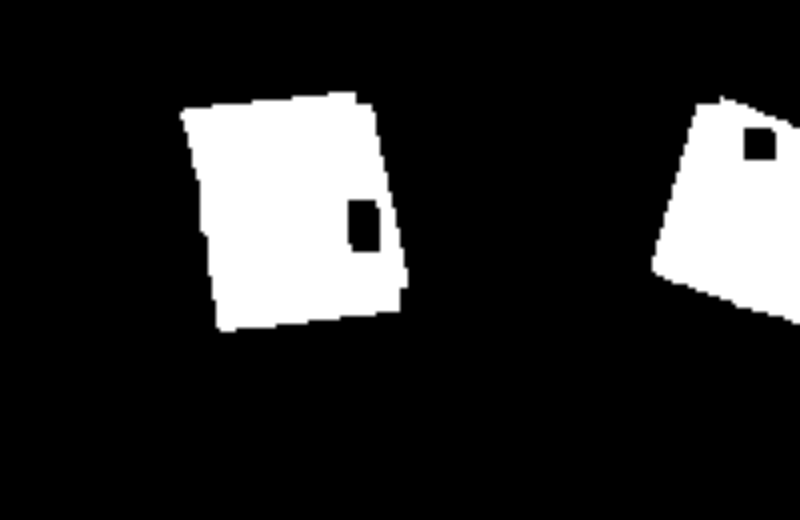

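```bash
sed -i 's/YR\*-.5237/YR*-.5018/; s/L\[...,1\]>5)&(L\[...,1\]<75)/L[...,1]>-15)\&(L[...,1]<65)/; s/.048 if nm/.040 if nm/; s/else .037/else .024/' k.py; python3 k.py side0 top0
python3 - <<'E'
from k import *
a,b=load('side0'),load('top0')
for u,v in(((231.5,191.7),(227.3,247.8)),((238.8,245.3),(276.9,263.3)),((235.7,218.9),(259,257.8))):
    p,g=tri(a,u,b,v);print(loc(p[None]).round(1),p.round(4),'gap',round(g*1000,1))
E
```

```text
side0 red [232, 216, 8, 6, 34] [235.7 218.9] depth med [-19.1  38.   43.8] min [-22.4  29.7   8.5] max [ 6.  46.1 49.6] | onplane c [-15.9  38.3  40. ] min [-22.9  29.6] max [-7.9 47.7] ax 83.2 len [15.3 18.2]
side0 blue [230, 189, 4, 7, 17] [231.5 191.7] depth med [72.1 39.8 35.5] min [68.5 34.2 23.8] max [80.3 42.5 39.2] | onplane c [79.2 38.6 24. ] min [68.3 33.7] max [88.4 42. ] ax 177.2 len [ 8.3 22.6]
side0 blue [237, 243, 4, 6, 18] [238.8 245.3] depth med [-88.8  39.1  35.6] min [-96.   35.5  19.8] max [-85.2  42.4  39.3] | onplane c [-86.3  38.5  24. ] min [-94.1  34.7] max [-79.6  42.8] ax 172.7 len [ 8.4 16.6]
top0 red [255, 255, 9, 7, 44] [259.  257.8] depth med [-15.   42.3  32.7] min [-19.   36.2  18. ] max [ 3.8 49.8 45.3] | onplane c [-9.6 43.5 40. ] min [-21.9  35.3] max [ 2.3 51.7] ax -167.8 len [15.2 25.7]
top0 blue [224, 245, 9, 7, 28] [227.3 247.8] depth med [88.2 42.9 33.1] min [75.5 37.2 19.7] max [94.1 48.4 38.5] | onplane c [83.7 42.3 24. ] min [67.6 35.4] max [95.2 48.4] ax 161.7 len [ 9.6 29.3]
top0 blue [274, 261, 9, 6, 24] [276.9 263.3] depth med [-73.9  41.5  31.5] min [-89.   36.3  17.6] max [-68.7  46.6  37.3] | onplane c [-78.8  41.   24. ] min [-97.6  34.7] max [-67.6  46.5] ax 164.9 len [10.2 28.4]
[[81.6 40.1 19.6]] [0.5177 0.1117 0.1663] gap 3.7
[[-83.3  39.2  16.5]] [ 0.4775 -0.0214  0.0775] gap 2.1
[[-12.9  40.3  33.8]] [0.4915 0.0277 0.129 ] gap 4.9
```

```bash
cat > plan.py <<'E'
from k import *
def pose(yl): # tool z=-N, tool y = dir
    z=-N;y=yl/np.linalg.norm(yl);return np.c_[np.cross(y,z),y,z]
def delta(p,Rm,st=None):
    st=st or status.read_state();R0=R.from_rotvec(st['tool_rot']).as_matrix()
    sh=R0.T@(p-st['ee_pos'])/.25;tu=R.from_matrix(R0.T@Rm).as_rotvec()/(np.pi/2)
    print('shift',sh.round(3).tolist(),'turn',tu.round(3).tolist(),'| dist mm',round(np.linalg.norm(sh)*250,1),'deg',round(np.linalg.norm(tu)*90,1))
def here():
    st=status.read_state();Rm=R.from_rotvec(st['tool_rot']).as_matrix()
    print('t',round(st['time_s'],2),'loc',loc(st['ee_pos'][None])[0].round(1),'xyz',st['ee_pos'].round(4),'q',st['q'].round(2),'F',st['wrist_force'].round(1),'Floc',(np.array([UP,YR,N])@st['wrist_force']).round(1),'M',st['moment'].round(2),'open',round(st['opening']*1000,1))
    print('tool in loc (cols x,y,z)\n',(np.array([UP,YR,N])@Rm).round(3))
    return st,Rm
def P(a,b,h): return O+UP*a/1000+YR*b/1000+N*h/1000
E
python3 - <<'E'
from plan import *
here();print(UP,YR,N,O)
print('grip',P(0,40,40),'pre',P(4,40,120))
for s in(1,-1):
    delta(P(4,40,130),pose(s*UP))
E
```

```text
t 0.1 loc [362.2 512.5 -77.3] xyz [0.1517 0.528  0.2303] q [-1.33  0.31  0.01  1.51 -0.    1.32 -0.03] F [0.4 0.3 0.5] Floc [ 0.7 -0.3  0.2] M [ 0.02 -0.01 -0.06] open 85.4
tool in loc (cols x,y,z)
 [[-0.017  0.851 -0.525]
 [ 1.     0.02  -0.   ]
 [ 0.01  -0.524 -0.851]]
[0.25138757 0.81461792 0.52268723] [-9.55536052e-01  2.94874300e-01 -2.77555756e-17] [-0.15412703 -0.49944649  0.85252452] [0.53846744 0.04315416 0.10691256]
grip [0.49408092 0.03497127 0.14101354] pre [ 0.4827563  -0.00172598  0.21130625]
shift [-1.857, -1.692, 0.046] turn [-0.351, -0.003, 0.012] | dist mm 628.1 deg 31.7
shift [-1.857, -1.692, 0.046] turn [0.005, -0.542, -1.913] | dist mm 628.1 deg 178.9
```

Run:
```python
from plan import *
st,Rm=here()
delta(np.array([.33,.30,.32]),Rm)
```

```text
t 0.1 loc [362.2 512.5 -77.3] xyz [0.1517 0.528  0.2303] q [-1.33  0.31  0.01  1.51 -0.    1.32 -0.03] F [0.4 0.3 0.5] Floc [ 0.7 -0.3  0.2] M [ 0.02 -0.01 -0.06] open 85.4
tool in loc (cols x,y,z)
 [[-0.017  0.851 -0.525]
 [ 1.     0.02  -0.   ]
 [ 0.01  -0.524 -0.851]]
shift [-0.937, -0.68, -0.357] turn [0.0, 0.0, 0.0] | dist mm 303.0 deg 0.0
```

Call:
{"api": "move_arm", "payload": {"steps": [[[-0.15,-0.11,-0.2],[0,0,0]],[[-0.35,-0.25,-0.3],[0,0,0]],[[-0.55,-0.4,-0.36],[0,0,0]],[[-0.75,-0.54,-0.36],[0,0,0]],[[-0.93,-0.68,-0.36],[0,0,0]]], "grip": 1, "newtons": 25}}

```text
time_s: 0.6
ee_pos: [0.2916, 0.3489, 0.3171]
tool_rot: [0.437, 3.11, -0.001]
wrist_force: [1.7, 0.8, -0.4]
opening: 0.0854
```

Run:
```python
from plan import *
st,Rm=here()
delta(P(4,40,140),pose(UP))
```

```text
t 0.6 loc [296.9 326.1  64.5] xyz [0.2916 0.3489 0.3171] q [-1.06  0.08  0.16  1.59 -0.01  1.48  0.39] F [ 1.7  0.8 -0.4] Floc [ 0.8 -1.4 -1. ] M [ 0.01 -0.05  0.03] open 85.4
tool in loc (cols x,y,z)
 [[-0.017  0.852 -0.523]
 [ 1.     0.02  -0.001]
 [ 0.01  -0.523 -0.852]]
shift [-1.121, -1.179, 0.356] turn [-0.351, -0.003, 0.013] | dist mm 416.3 deg 31.6
```

Call:
{"api": "move_arm", "payload": {"steps": [[[-0.15,-0.15,0],[-0.03,0,0]],[[-0.3,-0.3,0],[-0.1,0,0]],[[-0.45,-0.45,0],[-0.15,0,0]],[[-0.6,-0.6,0],[-0.2,0,0]],[[-0.75,-0.75,0],[-0.25,0,0]]]}}

```text
time_s: 1.1
ee_pos: [0.4121, 0.1297, 0.3178]
tool_rot: [0.42, 2.995, 0.602]
wrist_force: [1.7, 0.4, 0.0]
opening: 0.0854
```

Run:
```python
from plan import *
st,Rm=here()
delta(P(4,40,140),pose(UP))
```

```text
t 1.1 loc [149.  146.3 156. ] xyz [0.4121 0.1297 0.3178] q [-0.74 -0.14  0.63  1.84 -0.3   1.27  1.26] F [1.7 0.4 0. ] Floc [ 0.8 -1.5 -0.5] M [-0.36  0.02 -0.02] open 85.4
tool in loc (cols x,y,z)
 [[-0.018  0.988 -0.152]
 [ 1.     0.019  0.005]
 [ 0.008 -0.152 -0.988]]
shift [-0.415, -0.572, 0.149] turn [-0.097, -0.004, 0.012] | dist mm 180.5 deg 8.8
```

Call:
{"api": "move_arm", "payload": {"steps": [[[-0.12,-0.15,-0.05],[-0.03,0,0]],[[-0.24,-0.3,-0.05],[-0.06,0,0]],[[-0.36,-0.45,0],[-0.09,0,0]],[[-0.415,-0.56,0.1],[-0.097,-0.004,0.012]],[[-0.415,-0.572,0.149],[-0.097,-0.004,0.012]]]}}

```text
time_s: 1.6
ee_pos: [0.4785, -0.0175, 0.2225]
tool_rot: [0.46, 2.921, 0.812]
wrist_force: [-0.9, 1.1, -0.9]
opening: 0.0852
```

Run:
```python
from plan import *
st,Rm=here()
delta(P(4,40,140),pose(UP))
s=snap('side','s1');t=snap('top','t1')
cv2.imwrite('pics/s1z.png',cv2.resize(s['color'][100:285,150:350,::-1],None,fx=4,fy=3.2,interpolation=cv2.INTER_CUBIC))
```

```text
t 1.6 loc [ -4.1  39.4 138.1] xyz [ 0.4785 -0.0175  0.2225] q [-0.42  0.28  1.    1.85 -0.76  1.39  2.08] F [-0.9  1.1 -0.9] Floc [ 0.2  1.2 -1.2] M [-0.48  0.21  0.03] open 85.2
tool in loc (cols x,y,z)
 [[ 0.013  1.    -0.009]
 [ 1.    -0.013  0.001]
 [ 0.001 -0.009 -1.   ]]
shift [0.003, 0.032, -0.008] turn [-0.006, -0.001, -0.009] | dist mm 8.4 deg 0.9
```

View pics/s1z.png

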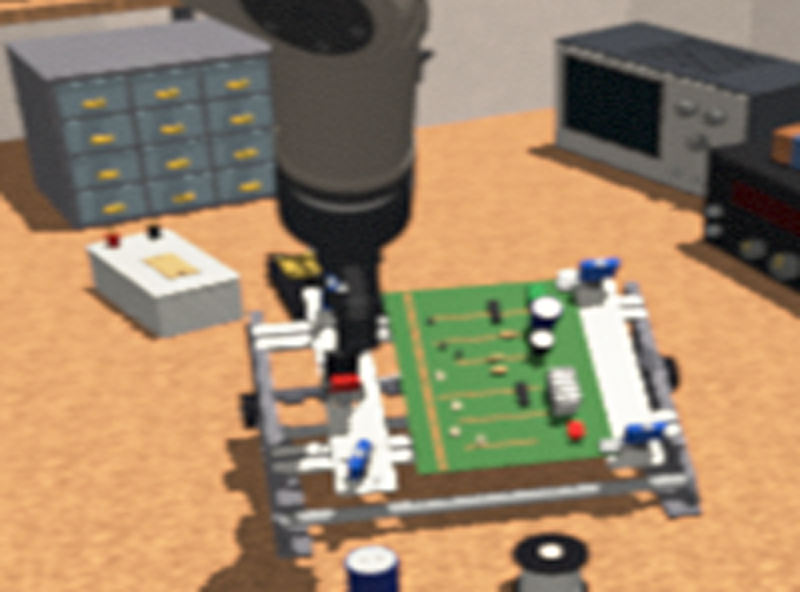

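View pics/t1.png

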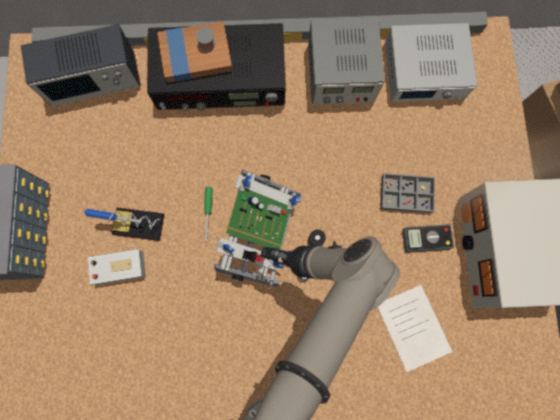

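Call:
{"api": "move_arm", "payload": {"steps": [[[0.003,0.032,0.05],[-0.006,-0.001,-0.009]],[[0.003,0.032,0.15],[-0.006,-0.001,-0.009]],[[0.003,0.032,0.25],[-0.006,-0.001,-0.009]],[[0.003,0.032,0.3],[-0.006,-0.001,-0.009]],[[0.003,0.032,0.3],[-0.006,-0.001,-0.009]]]}}

```text
time_s: 2.2
ee_pos: [0.4895, 0.0364, 0.1655]
tool_rot: [0.417, 2.918, 0.838]
wrist_force: [-0.3, -0.4, -0.7]
opening: 0.0854
```

Run:
```python
from plan import *
st,Rm=here()
delta(P(4,40,17),pose(UP))
s=snap('side','s2');t=snap('top','t2')
a=cv2.resize(s['color'][165:275,200:300,::-1],None,fx=4,fy=4,interpolation=cv2.INTER_CUBIC)
b=cv2.resize(t['color'][185:295,200:300,::-1],None,fx=4,fy=4,interpolation=cv2.INTER_CUBIC)
cv2.imwrite('pics/c2.png',np.hstack([a,b]))
```

```text
t 2.2 loc [12.8 44.8 60.9] xyz [0.4895 0.0364 0.1655] q [-0.46  0.34  0.93  1.95 -0.87  1.26  2.14] F [-0.3 -0.4 -0.7] Floc [-0.8  0.2 -0.3] M [-0.52  0.13  0.01] open 85.4
tool in loc (cols x,y,z)
 [[-0.013  1.     0.009]
 [ 1.     0.013  0.009]
 [ 0.009  0.01  -1.   ]]
shift [-0.02, -0.037, 0.175] turn [0.006, -0.006, 0.008] | dist mm 45.0 deg 1.1
```

View pics/c2.png

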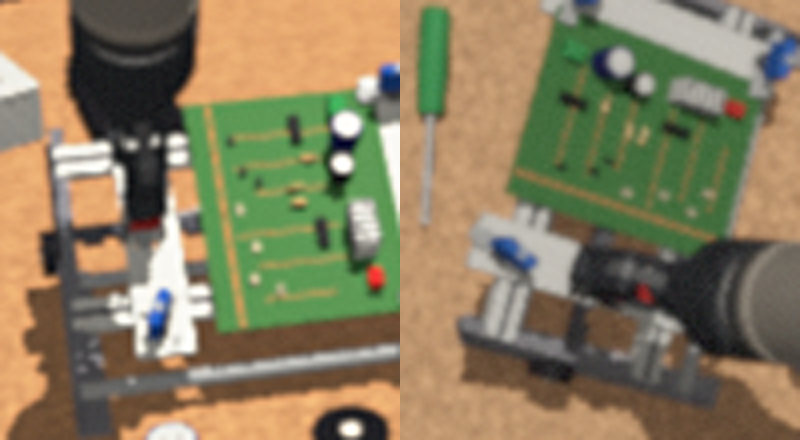

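Run:
```python
from plan import *
st,Rm=here()
delta(P(4,40,60),pose(UP))
```

```text
t 2.3 loc [11.4 42.6 63.3] xyz [0.4909 0.0334 0.1669] q [-0.46  0.34  0.94  1.94 -0.87  1.26  2.14] F [ 0.6 -0.5 -0.2] Floc [-0.3 -0.7 -0. ] M [-0.58  0.17  0.03] open 85.6
tool in loc (cols x,y,z)
 [[-0.011  1.     0.008]
 [ 1.     0.011  0.004]
 [ 0.004  0.008 -1.   ]]
shift [-0.01, -0.03, 0.013] turn [0.005, -0.002, 0.007] | dist mm 8.6 deg 0.8
```

Call:
{"api": "move_arm", "payload": {"steps": [[[-0.01,-0.03,0.013],[0.005,-0.002,0.007]],[[-0.01,-0.03,0.013],[0.005,-0.002,0.007]],[[-0.01,-0.03,0.013],[0.005,-0.002,0.007]]]}}

```text
time_s: 2.6
ee_pos: [0.4923, 0.0275, 0.1606]
tool_rot: [0.44, 2.914, 0.823]
wrist_force: [-1.0, -0.2, 0.7]
opening: 0.0856
```

Run:
```python
from plan import *
st,Rm=here()
delta(P(4,40,18),pose(UP))
```

```text
t 2.6 loc [ 3.7 39.5 60.7] xyz [0.4923 0.0275 0.1606] q [-0.45  0.35  0.94  1.95 -0.88  1.26  2.15] F [-1.  -0.2  0.7] Floc [-0.1  0.9  0.8] M [-0.51  0.18 -0.02] open 85.6
tool in loc (cols x,y,z)
 [[ 0.     1.     0.001]
 [ 1.    -0.    -0.001]
 [-0.001  0.001 -1.   ]]
shift [0.002, 0.001, 0.171] turn [0.0, 0.001, -0.0] | dist mm 42.7 deg 0.1
```

Call:
{"api": "move_arm", "payload": {"steps": [[[0.002,0.001,0.06],[0,0,0]],[[0.002,0.001,0.12],[0,0,0]],[[0.002,0.001,0.171],[0,0,0]],[[0.002,0.001,0.171],[0,0,0]]]}}

```text
time_s: 3.0
ee_pos: [0.4967, 0.0515, 0.1217]
tool_rot: [0.439, 2.92, 0.825]
wrist_force: [-0.3, 0.4, 0.6]
opening: 0.0854
```

Run:
```python
from plan import *
st,Rm=here()
s=snap('side','s3');t=snap('top','t3')
a=cv2.resize(s['color'][165:275,200:300,::-1],None,fx=4,fy=4,interpolation=cv2.INTER_CUBIC)
b=cv2.resize(t['color'][185:295,200:300,::-1],None,fx=4,fy=4,interpolation=cv2.INTER_CUBIC)
cv2.imwrite('pics/c3.png',np.hstack([a,b]))
```

```text
t 3.0 loc [ 4.1 42.3 14.9] xyz [0.4967 0.0515 0.1217] q [-0.46  0.41  0.89  1.99 -0.96  1.19  2.19] F [-0.3  0.4  0.6] Floc [0.5 0.3 0.4] M [-0.53  0.15  0.02] open 85.4
tool in loc (cols x,y,z)
 [[ 0.     1.    -0.   ]
 [ 1.    -0.     0.005]
 [ 0.005 -0.    -1.   ]]
```

View pics/c3.png

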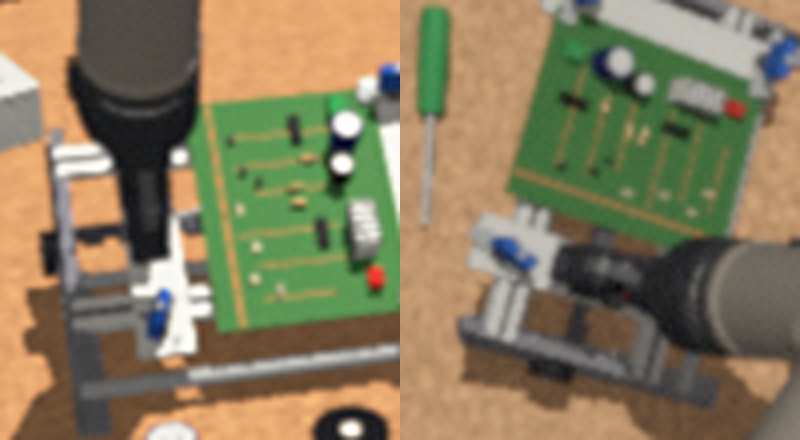

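Run:
```python
from plan import *
st,Rm=here()
delta(P(4,40,17),pose(UP))
```

```text
t 3.1 loc [ 3.8 40.5 17.1] xyz [0.4981 0.0496 0.1235] q [-0.46  0.41  0.9   1.99 -0.95  1.19  2.19] F [0.7 0.1 0.2] Floc [ 0.4 -0.6  0. ] M [-0.51  0.16  0.01] open 85.6
tool in loc (cols x,y,z)
 [[ 0.     1.    -0.   ]
 [ 1.    -0.     0.001]
 [ 0.001 -0.    -1.   ]]
shift [-0.002, 0.001, 0.001] turn [-0.0, -0.0, -0.0] | dist mm 0.6 deg 0.0
```

Call:
{"api": "move_arm", "payload": {"steps": [[[0,0,0],[0,0,0]],[[0,0,0],[0,0,0]],[[0,0,0],[0,0,0]],[[0,0,0],[0,0,0]],[[0,0,0],[0,0,0]]], "grip": -1, "newtons": 25}}

```text
time_s: 3.6
ee_pos: [0.498, 0.0446, 0.1232]
tool_rot: [0.446, 2.915, 0.812]
wrist_force: [-3.5, -8.3, 2.7]
opening: 0.0272
```

Run:
```python
from plan import *
here()
```

```text
t 3.6 loc [-0.5 39.1 19.4] xyz [0.498  0.0446 0.1232] q [-0.46  0.41  0.9   1.99 -0.95  1.19  2.19] F [-3.5 -8.3  2.7] Floc [-6.2  0.9  6.9] M [-1.68  0.7   0.09] open 27.2
tool in loc (cols x,y,z)
 [[ 0.003  1.    -0.006]
 [ 1.    -0.003 -0.004]
 [-0.004 -0.006 -1.   ]]
```

Call:
{"api": "move_arm", "payload": {"steps": [[[-0.02,0,0],[0,0,0]],[[-0.045,0,0],[0,0,0]],[[-0.07,0,0],[0,0,0]],[[-0.094,0,0],[0,0,0]],[[-0.094,0,0],[0,0,0]]]}}

```text
time_s: 4.1
ee_pos: [0.5222, 0.037, 0.1233]
tool_rot: [0.446, 2.913, 0.81]
wrist_force: [0.9, -0.5, -0.7]
opening: 0.0269
```

Run:
```python
from plan import *
here()
```

```text
t 4.1 loc [-0.6 13.8 19.5] xyz [0.5222 0.037  0.1233] q [-0.42  0.46  0.89  1.93 -0.97  1.22  2.19] F [ 0.9 -0.5 -0.7] Floc [-0.5 -1.  -0.5] M [-0.7  -0.02 -0.08] open 26.9
tool in loc (cols x,y,z)
 [[ 0.003  1.    -0.007]
 [ 1.    -0.003 -0.006]
 [-0.006 -0.007 -1.   ]]
```

```bash
python3 - <<'E'
from plan import *
s=snap('side','s4');t=snap('top','t4')
here()
a=cv2.resize(s['color'][165:275,200:300,::-1],None,fx=4,fy=4,interpolation=cv2.INTER_CUBIC)
b=cv2.resize(t['color'][185:295,200:300,::-1],None,fx=4,fy=4,interpolation=cv2.INTER_CUBIC)
cv2.imwrite('pics/c4.png',np.hstack([a,b]))
E
python3 k.py side0 side3 side4 2>/dev/null; python3 k.py s4 t4 s3 t3
```

```text
t 4.2 loc [-0.5 13.9 19.5] xyz [0.522  0.0371 0.1233] q [-0.42  0.46  0.89  1.93 -0.97  1.22  2.19] F [ 2.1  0.6 -2.5] Floc [-0.3 -1.9 -2.8] M [-0.82 -0.11 -0.21] open 27.1
tool in loc (cols x,y,z)
 [[ 0.003  1.    -0.007]
 [ 1.    -0.003 -0.007]
 [-0.007 -0.007 -1.   ]]
side0 red [232, 216, 8, 6, 34] [235.7 218.9] depth med [-19.1  38.   43.8] min [-22.4  29.7   8.5] max [ 6.  46.1 49.6] | onplane c [-15.9  38.3  40. ] min [-22.9  29.6] max [-7.9 47.7] ax 83.2 len [15.3 18.2]
side0 blue [230, 189, 4, 7, 17] [231.5 191.7] depth med [72.1 39.8 35.5] min [68.5 34.2 23.8] max [80.3 42.5 39.2] | onplane c [79.2 38.6 24. ] min [68.3 33.7] max [88.4 42. ] ax 177.2 len [ 8.3 22.6]
side0 blue [237, 243, 4, 6, 18] [238.8 245.3] depth med [-88.8  39.1  35.6] min [-96.   35.5  19.8] max [-85.2  42.4  39.3] | onplane c [-86.3  38.5  24. ] min [-94.1  34.7] max [-79.6  42.8] ax 172.7 len [ 8.4 16.6]
s4 blue [247, 237, 5, 11, 25] [248.7 243. ] depth med [-88.6  12.4  35.6] min [-96.    7.4  22.3] max [-72.4  18.2  38.7] | onplane c [-83.3  11.9  24. ] min [-94.7   3.5] max [-66.3  17.9] ax 156.9 len [ 7.6 31.5]
t4 blue [226, 235, 10, 8, 29] [230.  238.6] depth med [88.5 17.2 32.6] min [74.7 11.6 23.9] max [95.3 23.3 38.3] | onplane c [83.5 16.4 24. ] min [67.2  8. ] max [96.1 23.5] ax 159.3 len [11.1 29.2]
s3 blue [237, 243, 4, 6, 22] [238.5 245.5] depth med [-89.6  40.8  33.9] min [-95.7  35.5  20.7] max [-85.8  44.3  37.9] | onplane c [-86.9  39.5  24. ] min [-94.1  34.7] max [-79.6  44.2] ax 162.7 len [ 9.7 16.6]
t3 blue [224, 245, 9, 7, 28] [227.4 247.8] depth med [88.3 43.2 31.2] min [73.2 37.4 20.7] max [94.7 48.1 37.9] | onplane c [83.5 42.3 24. ] min [67.6 35.4] max [95.2 48.4] ax 160.9 len [ 9.4 29.5]
```

View pics/c4.png

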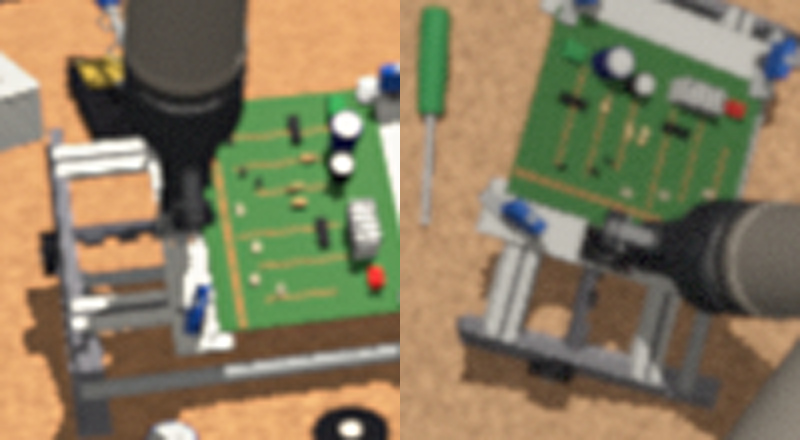

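Call:
{"api": "move_arm", "payload": {"steps": [[[0.008,0,0],[0,0,0]],[[0.008,0,0],[0,0,0]],[[0.008,0,0],[0,0,0]]]}}

```text
time_s: 4.5
ee_pos: [0.5203, 0.0376, 0.1233]
tool_rot: [0.446, 2.912, 0.809]
wrist_force: [2.8, 0.4, -2.7]
opening: 0.0273
```

Run:
```python
from plan import *
here()
```

```text
t 4.5 loc [-0.5 15.8 19.6] xyz [0.5203 0.0376 0.1233] q [-0.43  0.45  0.89  1.93 -0.97  1.22  2.19] F [ 2.8  0.4 -2.7] Floc [-0.4 -2.5 -2.9] M [-0.87 -0.09 -0.17] open 27.3
tool in loc (cols x,y,z)
 [[ 0.003  1.    -0.007]
 [ 1.    -0.003 -0.008]
 [-0.008 -0.007 -1.   ]]
```

Call:
{"api": "move_arm", "payload": {"steps": [[[0,0,0],[0,0,0]],[[0,0,0],[0,0,0]],[[0,0,0],[0,0,0]],[[0,0,0],[0,0,0]]], "grip": 0.3}}

```text
time_s: 4.9
ee_pos: [0.5204, 0.0381, 0.1239]
tool_rot: [0.446, 2.911, 0.811]
wrist_force: [0.1, -0.2, 0.5]
opening: 0.0556
```

Run:
```python
from plan import *
here()
```

```text
t 4.9 loc [ 0.2 15.7 19.8] xyz [0.5204 0.0381 0.1239] q [-0.43  0.45  0.89  1.93 -0.97  1.22  2.19] F [ 0.1 -0.2  0.5] Floc [ 0.1 -0.1  0.5] M [-0.51  0.2   0.04] open 55.6
tool in loc (cols x,y,z)
 [[ 0.002  1.    -0.006]
 [ 1.    -0.002 -0.008]
 [-0.008 -0.006 -1.   ]]
```

Call:
{"api": "move_arm", "payload": {"steps": [[[0,0,0],[0,0,0]],[[0,0,0],[0,0,0]]], "grip": 0.1, "newtons": 20}}

```text
time_s: 5.1
ee_pos: [0.5204, 0.0379, 0.124]
tool_rot: [0.446, 2.911, 0.811]
wrist_force: [0.2, -0.9, 0.4]
opening: 0.047
```

Run:
```python
from plan import *
here()
```

```text
t 5.1 loc [ 0.1 15.7 20. ] xyz [0.5204 0.0379 0.124 ] q [-0.43  0.45  0.89  1.93 -0.97  1.22  2.19] F [ 0.2 -0.9  0.4] Floc [-0.5 -0.5  0.7] M [-0.66  0.22  0.04] open 47.0
tool in loc (cols x,y,z)
 [[ 0.002  1.    -0.006]
 [ 1.    -0.002 -0.008]
 [-0.008 -0.006 -1.   ]]
```

Call:
{"api": "move_arm", "payload": {"steps": [[[0,0,0],[0,0,0]],[[0,0,0],[0,0,0]]], "grip": 0}}

```text
time_s: 5.3
ee_pos: [0.52, 0.0362, 0.1233]
tool_rot: [0.448, 2.912, 0.807]
wrist_force: [-2.9, -4.8, -2.1]
opening: 0.043
```

Run:
```python
from plan import *
here()
```

```text
t 5.3 loc [-1.8 15.6 20.3] xyz [0.52   0.0362 0.1233] q [-0.42  0.45  0.89  1.93 -0.97  1.22  2.19] F [-2.9 -4.8 -2.1] Floc [-5.8  1.3  1.1] M [-1.48  0.5  -0.03] open 43.0
tool in loc (cols x,y,z)
 [[ 0.004  1.    -0.009]
 [ 1.    -0.004 -0.009]
 [-0.009 -0.009 -1.   ]]
```

Call:
{"api": "move_arm", "payload": {"steps": [[[0,0,0],[0,0,0]],[[0,0,0],[0,0,0]]], "grip": -0.06}}

```text
time_s: 5.5
ee_pos: [0.5197, 0.0351, 0.1229]
tool_rot: [0.45, 2.912, 0.804]
wrist_force: [-1.2, -3.5, -1.7]
opening: 0.0399
```

Run:
```python
from plan import *
here()
```

```text
t 5.5 loc [-2.9 15.6 20.5] xyz [0.5197 0.0351 0.1229] q [-0.42  0.45  0.89  1.93 -0.97  1.22  2.19] F [-1.2 -3.5 -1.7] Floc [-4.1  0.1  0.4] M [-1.55  0.55 -0.05] open 39.9
tool in loc (cols x,y,z)
 [[ 0.005  1.    -0.01 ]
 [ 1.    -0.005 -0.009]
 [-0.009 -0.01  -1.   ]]
```

Call:
{"api": "move_arm", "payload": {"steps": [[[0,0.01,0],[0,0,0]],[[0,0.01,0],[0,0,0]],[[0,0.01,-0.1],[0,0,0]],[[0,0.01,-0.25],[0,0,0]],[[0,0.01,-0.4],[0,0,0]]], "grip": 0.5}}

```text
time_s: 6.0
ee_pos: [0.5041, -0.0103, 0.2112]
tool_rot: [0.447, 2.913, 0.808]
wrist_force: [0.5, 0.2, -0.0]
opening: 0.0641
```

Call:
{"api": "move_arm", "payload": {"steps": [[[0,-0.05,-0.15],[0,0,0.09]],[[0,-0.1,-0.15],[0,0,0.18]],[[0,-0.2,-0.15],[0,0,0.27]],[[0,-0.3,-0.15],[0,0,0.36]],[[0,-0.4,-0.15],[0,0,0.45]]]}}

```text
time_s: 6.5
ee_pos: [0.4732, -0.1096, 0.1922]
tool_rot: [-1.422, -2.562, -0.802]
wrist_force: [0.9, -0.1, -0.3]
opening: 0.0643
```

```bash
python3 - <<'E'
from plan import *
s=snap('side','s5');t=snap('top','t5')
here()
a=cv2.resize(s['color'][165:275,200:300,::-1],None,fx=4,fy=4,interpolation=cv2.INTER_CUBIC)
b=cv2.resize(t['color'][185:295,200:300,::-1],None,fx=4,fy=4,interpolation=cv2.INTER_CUBIC)
cv2.imwrite('pics/c5.png',np.hstack([a,b]))
E
python3 k.py s5 t5
```

```text
t 6.6 loc [-99.5  18.1 159.2] xyz [ 0.4717 -0.1121  0.1906] q [-0.23  0.47  1.1   1.8  -0.86  1.53  1.66] F [-0.7 -0.1  0.3] Floc [-0.1  0.7  0.4] M [-0.55  0.18 -0.01] open 64.2
tool in loc (cols x,y,z)
 [[ 0.656  0.755 -0.009]
 [ 0.755 -0.656 -0.007]
 [-0.011 -0.003 -1.   ]]
s5 blue [246, 242, 4, 6, 19] [247.4 244.3] depth med [-91.1  17.2  36.4] min [-95.   11.7  22.6] max [-85.8  20.7  39.7] | onplane c [-86.5  15.8  24. ] min [-94.3  10.8] max [-79.7  20.5] ax 160.7 len [ 8.8 17.3]
t5 red [257, 247, 10, 6, 46] [261.2 249.6] depth med [-14.2  19.4  33.1] min [-18.4  11.3  17.8] max [ 0.6 26.6 46.3] | onplane c [-9.5 19.8 40. ] min [-22.    8.7] max [ 2.9 29. ] ax -156.6 len [15.5 27.5]
t5 blue [226, 237, 9, 7, 25] [229.5 239.4] depth med [89.9 19.9 31.7] min [75.3 14.5 20.8] max [94.6 24.7 37.4] | onplane c [84.3 18.9 24. ] min [69.2 12.3] max [96.1 25.2] ax 162.4 len [ 9.9 28.3]
t5 blue [276, 253, 9, 6, 26] [278.9 255.5] depth med [-74.1  18.3  30.6] min [-86.4  13.   16.8] max [-67.8  23.6  37.5] | onplane c [-78.6  17.9  24. ] min [-97.4  11. ] max [-67.3  23.8] ax 164.0 len [11.  27.7]
```

View pics/c5.png

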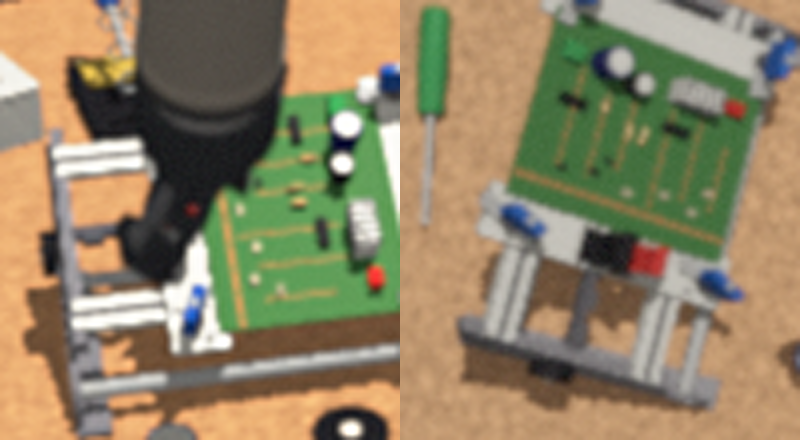

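```bash
cat >> plan.py <<'E'
def ydir(deg): # clockwise angle from UP
    r=np.radians(deg);return np.cos(r)*UP-np.sin(r)*YR
E
python3 - <<'E'
from plan import *
delta(P(-85,17,90),pose(ydir(107)))
E
```

```text
shift [0.038, 0.047, 0.276] turn [0.003, 0.007, 0.733] | dist mm 70.7 deg 66.0
```

Call:
{"api": "move_arm", "payload": {"steps": [[[0.038,0.047,0.05],[0,0,0.09]],[[0.038,0.047,0.1],[0,0,0.18]],[[0.038,0.047,0.15],[0,0,0.27]],[[0.038,0.047,0.2],[0,0,0.36]],[[0.038,0.047,0.2],[0,0,0.45]]], "grip": 0.2}}

```text
time_s: 7.1
ee_pos: [0.4844, -0.0714, 0.1551]
tool_rot: [-2.109, -1.81, -0.658]
wrist_force: [-0.1, -0.1, -0.3]
opening: 0.051
```

Run:
```python
from plan import *
here()
delta(P(-85,17,90),pose(ydir(107)))
```

```text
t 7.1 loc [-81.7  17.9 106.7] xyz [ 0.4844 -0.0714  0.1551] q [-0.36  0.57  1.2   1.87 -0.98  1.52  1.  ] F [-0.1 -0.1 -0.3] Floc [-0.3  0.1 -0.2] M [-0.51  0.16 -0.06] open 51.0
tool in loc (cols x,y,z)
 [[ 0.989  0.147 -0.006]
 [ 0.147 -0.989 -0.003]
 [-0.006  0.002 -1.   ]]
shift [-0.013, 0.001, 0.067] turn [0.002, 0.003, 0.283] | dist mm 17.0 deg 25.5
```

Call:
{"api": "move_arm", "payload": {"steps": [[[-0.013,0.001,0.067],[0,0,0.09]],[[-0.013,0.001,0.067],[0,0,0.18]],[[-0.013,0.001,0.067],[0.002,0.003,0.283]],[[-0.013,0.001,0.067],[0.002,0.003,0.283]],[[-0.013,0.001,0.067],[0.002,0.003,0.283]]]}}

```text
time_s: 7.6
ee_pos: [0.4876, -0.0648, 0.1397]
tool_rot: [-2.384, -1.272, -0.542]
wrist_force: [-0.2, -0.1, -0.4]
opening: 0.0511
```

Run:
```python
from plan import *
here()
delta(P(-85,17,11),pose(ydir(107)))
```

```text
t 7.6 loc [-83.6  16.8  89.7] xyz [ 0.4876 -0.0648  0.1397] q [-0.38  0.63  1.23  1.88 -1.03  1.54  0.61] F [-0.2 -0.1 -0.4] Floc [-0.3  0.2 -0.2] M [-0.55  0.17  0.01] open 51.1
tool in loc (cols x,y,z)
 [[ 0.958 -0.287  0.001]
 [-0.287 -0.958  0.   ]
 [ 0.    -0.001 -1.   ]]
shift [-0.006, 0.001, 0.315] turn [-0.0, -0.0, 0.004] | dist mm 78.7 deg 0.3
```

Call:
{"api": "move_arm", "payload": {"steps": [[[-0.006,0.001,0.07],[0,0,0.004]],[[-0.006,0.001,0.14],[0,0,0.004]],[[-0.006,0.001,0.2],[0,0,0.004]],[[-0.006,0.001,0.22],[0,0,0.004]]]}}

```text
time_s: 8.0
ee_pos: [0.4944, -0.0358, 0.0897]
tool_rot: [-2.383, -1.265, -0.536]
wrist_force: [-0.5, -0.7, -0.4]
opening: 0.0509
```

Run:
```python
from plan import *
s=snap('side','s6');t=snap('top','t6')
here()
delta(P(-85,17,11),pose(ydir(107)))
a=cv2.resize(s['color'][185:275,200:300,::-1],None,fx=4,fy=4,interpolation=cv2.INTER_CUBIC)
b=cv2.resize(t['color'][205:295,220:320,::-1],None,fx=4,fy=4,interpolation=cv2.INTER_CUBIC)
cv2.imwrite('pics/c6.png',np.hstack([a,b]))
```

```text
t 8.1 loc [-84.9  18.   33.1] xyz [ 0.4948 -0.0372  0.0907] q [-0.4   0.69  1.17  1.95 -1.12  1.47  0.64] F [1.1 0.2 0.2] Floc [ 0.6 -0.9 -0.1] M [-0.5   0.17 -0.03] open 51.6
tool in loc (cols x,y,z)
 [[ 0.956 -0.293  0.001]
 [-0.293 -0.956  0.003]
 [-0.    -0.003 -1.   ]]
shift [0.001, 0.004, 0.088] turn [-0.002, 0.0, -0.0] | dist mm 22.1 deg 0.2
```

View pics/c6.png

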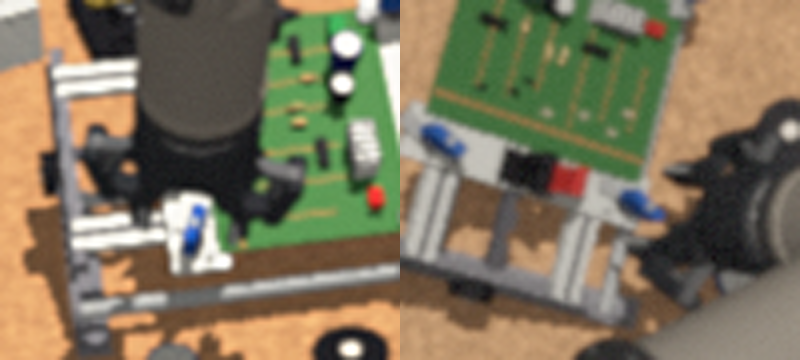

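Call:
{"api": "move_arm", "payload": {"steps": [[[0.001,0.004,0.03],[0,0,0]],[[0.001,0.004,0.06],[0,0,0]],[[0.001,0.004,0.088],[0,0,0]],[[0.001,0.004,0.088],[0,0,0]]]}}

```text
time_s: 8.5
ee_pos: [0.4987, -0.0255, 0.0711]
tool_rot: [-2.384, -1.265, -0.535]
wrist_force: [-0.6, -0.2, 0.2]
opening: 0.0512
```

Run:
```python
from plan import *
here()
```

```text
t 8.5 loc [-84.7  17.7   9.9] xyz [ 0.4987 -0.0255  0.0711] q [-0.41  0.72  1.15  1.96 -1.16  1.44  0.66] F [-0.6 -0.2  0.2] Floc [-0.2  0.5  0.4] M [-0.54  0.19 -0.04] open 51.2
tool in loc (cols x,y,z)
 [[ 0.956 -0.293  0.001]
 [-0.293 -0.956  0.005]
 [-0.    -0.005 -1.   ]]
```

Call:
{"api": "move_arm", "payload": {"steps": [[[0,0,0],[0,0,0]],[[0,0,0],[0,0,0]],[[0,0,0],[0,0,0]],[[0,0,0],[0,0,0]],[[0,0,0],[0,0,0]]], "grip": -1, "newtons": 25}}

```text
time_s: 9.0
ee_pos: [0.4995, -0.0264, 0.0713]
tool_rot: [-2.386, -1.265, -0.537]
wrist_force: [1.8, -0.8, -1.1]
opening: 0.0126
```

Run:
```python
from plan import *
here()
```

```text
t 9.0 loc [-85.   16.8  10.4] xyz [ 0.4995 -0.0264  0.0713] q [-0.41  0.72  1.15  1.96 -1.16  1.44  0.66] F [ 1.8 -0.8 -1.1] Floc [-0.8 -1.9 -0.8] M [-0.89 -0.23 -0.41] open 12.6
tool in loc (cols x,y,z)
 [[ 0.956 -0.293  0.   ]
 [-0.293 -0.956  0.003]
 [-0.001 -0.003 -1.   ]]
```

Call:
{"api": "move_arm", "payload": {"steps": [[[0,0,0],[0,0,0]],[[0,0,0],[0,0,0]]], "newtons": 35}}

```text
time_s: 9.2
ee_pos: [0.4994, -0.0264, 0.0714]
tool_rot: [-2.386, -1.265, -0.537]
wrist_force: [1.7, -1.4, -0.7]
opening: 0.0122
```

Run:
```python
from plan import *
here()
```

```text
t 9.2 loc [-85.   16.8  10.4] xyz [ 0.4994 -0.0264  0.0714] q [-0.41  0.72  1.15  1.96 -1.16  1.44  0.65] F [ 1.7 -1.4 -0.7] Floc [-1.  -2.1 -0.1] M [-0.74 -0.1  -0.26] open 12.2
tool in loc (cols x,y,z)
 [[ 0.956 -0.293  0.   ]
 [-0.293 -0.956  0.003]
 [-0.    -0.003 -1.   ]]
```

Call:
{"api": "move_arm", "payload": {"steps": [[[0,0,0],[0,0,0.06]],[[0,0,0],[0,0,0.12]],[[0,0,0],[0,0,0.18]],[[0,0,0],[0,0,0.24]],[[0,0,0],[0,0,0.3]]]}}

```text
time_s: 9.7
ee_pos: [0.4987, -0.0255, 0.0716]
tool_rot: [-2.559, -0.655, -0.385]
wrist_force: [-0.8, -1.1, 2.1]
opening: 0.0122
```

Run:
```python
from plan import *
here()
```

```text
t 9.7 loc [-84.4  17.8  10.4] xyz [ 0.4987 -0.0255  0.0716] q [-0.43  0.76  1.2   1.96 -1.18  1.49  0.2 ] F [-0.8 -1.1  2.1] Floc [-0.   0.4  2.5] M [-0.34  0.17  0.17] open 12.2
tool in loc (cols x,y,z)
 [[ 0.716 -0.698  0.002]
 [-0.698 -0.716  0.005]
 [-0.002 -0.005 -1.   ]]
```

Call:
{"api": "move_arm", "payload": {"steps": [[[0,0,0],[0,0,0.06]],[[0,0,0],[0,0,0.12]],[[0,0,0],[0,0,0.18]],[[0,0,0],[0,0,0.24]],[[0,0,0],[0,0,0.3]]]}}

```text
time_s: 10.2
ee_pos: [0.4983, -0.0244, 0.0722]
tool_rot: [-2.603, -0.035, -0.218]
wrist_force: [-0.9, 0.6, 1.8]
opening: 0.0112
```

Run:
```python
from plan import *
here()
delta(P(-85,17.3,10.4),pose(ydir(183)))
```

```text
t 10.2 loc [-83.3  18.5  10.4] xyz [ 0.4983 -0.0244  0.0722] q [-0.45  0.78  1.23  1.96 -1.2   1.52 -0.26] F [-0.9  0.6  1.8] Floc [1.2 1.  1.4] M [-0.16  0.09  0.08] open 11.2
tool in loc (cols x,y,z)
 [[ 0.319 -0.948  0.005]
 [-0.948 -0.319  0.007]
 [-0.005 -0.007 -1.   ]]
shift [0.002, 0.008, -0.0] turn [-0.004, 0.004, 0.24] | dist mm 2.1 deg 21.6
```

Call:
{"api": "move_arm", "payload": {"steps": [[[0.002,0.003,0],[0,0,0.06]],[[0.002,0.004,0],[0,0,0.12]],[[0.002,0.005,0],[0,0,0.18]],[[0.002,0.005,0],[0,0,0.22]],[[0.002,0.005,0],[0,0,0.24]]]}}

```text
time_s: 10.7
ee_pos: [0.4985, -0.0236, 0.0727]
tool_rot: [-2.545, 0.448, -0.079]
wrist_force: [-1.0, 1.6, 4.3]
opening: 0.0118
```

Run:
```python
from plan import *
st,_=here();print('Mz',st['moment']@N)
delta(P(-85,17.3,10.4),pose(ydir(185)))
```

```text
t 10.7 loc [-82.3  18.5  10.4] xyz [ 0.4985 -0.0236  0.0727] q [-0.45  0.8   1.25  1.96 -1.21  1.54 -0.63] F [-1.   1.6  4.3] Floc [3.3 1.4 3. ] M [ 0.05 -0.02  0.51] open 11.8
tool in loc (cols x,y,z)
 [[-0.052 -0.999  0.009]
 [-0.999  0.052  0.01 ]
 [-0.01  -0.008 -1.   ]]
Mz 0.43712477169129865
shift [0.006, 0.011, -0.0] turn [-0.005, 0.007, 0.023] | dist mm 3.0 deg 2.2
```

Call:
{"api": "move_arm", "payload": {"steps": [[[0,0.004,0],[0,0,0.03]],[[0,0.004,0],[0,0,0.03]],[[0,0.004,0],[0,0,0.03]]]}}

```text
time_s: 11.0
ee_pos: [0.4984, -0.0234, 0.0728]
tool_rot: [-2.532, 0.504, -0.062]
wrist_force: [0.2, 1.5, 4.0]
opening: 0.0116
```

Run:
```python
from plan import *
st,_=here();print('Mz',st['moment']@N)
```

```text
t 11.0 loc [-82.1  18.7  10.4] xyz [ 0.4984 -0.0234  0.0728] q [-0.45  0.8   1.25  1.96 -1.21  1.54 -0.67] F [0.2 1.5 4. ] Floc [3.3 0.3 2.6] M [ 0.04 -0.21  0.23] open 11.6
tool in loc (cols x,y,z)
 [[-0.096 -0.995  0.011]
 [-0.995  0.097  0.011]
 [-0.012 -0.01  -1.   ]]
Mz 0.29750731756670207
```

Call:
{"api": "move_arm", "payload": {"steps": [[[0,0,0],[0,0,0]],[[0,0,0],[0,0,0]],[[0,0,-0.05],[0,0,0]],[[0,0,-0.2],[0,0,0]],[[0,0,-0.4],[0,0,0]]], "grip": -0.15}}

```text
time_s: 11.5
ee_pos: [0.4823, -0.0739, 0.1571]
tool_rot: [-2.532, 0.504, -0.055]
wrist_force: [1.3, 1.0, 0.6]
opening: 0.0364
```

Run:
```python
from plan import *
here()
delta(P(80,17,110),pose(ydir(107)))
```

```text
t 11.5 loc [-83.3  19.2 109.9] xyz [ 0.4823 -0.0739  0.1571] q [-0.37  0.63  1.26  1.85 -1.02  1.6  -0.77] F [1.3 1.  0.6] Floc [ 1.4 -1.  -0.2] M [-0.53  0.1  -0.09] open 36.4
tool in loc (cols x,y,z)
 [[-0.097 -0.995  0.01 ]
 [-0.995  0.098  0.016]
 [-0.016 -0.009 -1.   ]]
shift [-0.055, -0.651, 0.006] turn [-0.012, 0.005, -0.873] | dist mm 163.3 deg 78.6
```

Call:
{"api": "move_arm", "payload": {"steps": [[[-0.01,-0.13,0],[0,0,-0.09]],[[-0.02,-0.26,0],[0,0,-0.18]],[[-0.03,-0.39,0],[0,0,-0.27]],[[-0.04,-0.52,0],[0,0,-0.36]],[[-0.055,-0.65,0.006],[0,0,-0.45]]], "grip": 0.2}}

```text
time_s: 12.0
ee_pos: [0.5255, 0.0576, 0.2439]
tool_rot: [-2.582, -0.414, -0.316]
wrist_force: [1.0, -0.4, -0.1]
opening: 0.0515
```

```bash
python3 - <<'E'
from plan import *
s=snap('side','s7');t=snap('top','t7')
here()
delta(P(80,17,90),pose(ydir(107)))
a=cv2.resize(s['color'][165:275,200:300,::-1],None,fx=4,fy=4,interpolation=cv2.INTER_CUBIC)
b=cv2.resize(t['color'][185:295,200:300,::-1],None,fx=4,fy=4,interpolation=cv2.INTER_CUBIC)
cv2.imwrite('pics/c7.png',np.hstack([a,b]))
E
python3 k.py s7 t7
```

```text
t 12.1 loc [ 84.5  17.  110.5] xyz [0.5265 0.0618 0.2453] q [-0.7   0.42  1.24  1.77 -0.94  1.5  -0.5 ] F [ 0.5 -0.5  0.5] Floc [ 0.  -0.6  0.6] M [-0.65  0.18  0.04] open 51.5
tool in loc (cols x,y,z)
 [[ 0.58  -0.814  0.014]
 [-0.814 -0.58   0.016]
 [-0.005 -0.021 -1.   ]]
shift [-0.01, 0.016, 0.082] turn [-0.014, -0.001, -0.417] | dist mm 21.0 deg 37.5
s7 red [242, 216, 7, 5, 30] [244.9 218.1] depth med [-19.9  13.7  44.2] min [-22.2   5.8  10.3] max [ 4.9 22.2 49.2] | onplane c [-16.3  13.6  40. ] min [-22.4   4.9] max [-9.8 22. ] ax 102.3 len [13.1 18.1]
s7 blue [239, 188, 3, 8, 19] [239.9 191.4] depth med [74.  15.8 33.6] min [68.4 12.2 19.4] max [78.5 18.7 38.7] | onplane c [77.7 15.  24. ] min [65.8 10.9] max [89.  18.6] ax 173.3 len [ 7.9 22.5]
s7 blue [243, 239, 11, 7, 46] [247.9 242.3] depth med [-85.2  14.4  34.5] min [-87.2   1.3  18. ] max [-78.9  25.3  39.1] | onplane c [-80.8  13.7  24. ] min [-89.  -1.] max [-72.7  26.5] ax 96.1 len [16.1 28.7]
t7 blue [226, 236, 6, 6, 21] [228.5 238.2] depth med [90.8 17.6 31. ] min [85.4 12.  21.5] max [96.4 21.5 37.6] | onplane c [88.  16.6 24. ] min [81.1 10.6] max [96.1 22.6] ax 164.0 len [11.5 15.5]
t7 blue [277, 256, 5, 5, 22] [278.9 257.9] depth med [-78.1  27.6  31.9] min [-80.4  21.8  18.3] max [ 79.9  52.6 287.6] | onplane c [-80.8  24.5  24. ] min [-88.4  18.3] max [-73.   31.1] ax 176.9 len [13.  15.9]
```

View pics/c7.png

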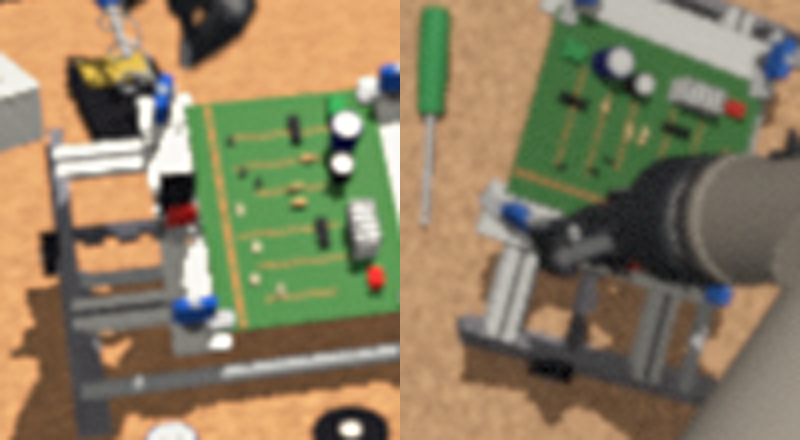

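Call:
{"api": "move_arm", "payload": {"steps": [[[-0.01,0.016,0],[0,0,-0.09]],[[-0.01,0.016,0.02],[-0.014,0,-0.18]],[[-0.01,0.016,0.04],[-0.014,0,-0.27]],[[-0.01,0.016,0.06],[-0.014,0,-0.36]],[[-0.01,0.016,0.08],[-0.014,0,-0.417]]]}}

```text
time_s: 12.6
ee_pos: [0.5279, 0.0662, 0.2257]
tool_rot: [-2.389, -1.266, -0.543]
wrist_force: [0.1, 0.1, 0.6]
opening: 0.0513
```

Run:
```python
from plan import *
here()
delta(P(81,17,11),pose(ydir(108)))
```

```text
t 12.6 loc [78.2 16.9 91.3] xyz [0.5279 0.0662 0.2257] q [-0.67  0.37  1.12  1.81 -0.9   1.38  0.13] F [0.1 0.1 0.6] Floc [ 0.4 -0.   0.4] M [-0.54  0.19 -0.03] open 51.3
tool in loc (cols x,y,z)
 [[ 0.957 -0.291  0.   ]
 [-0.291 -0.957 -0.003]
 [ 0.001  0.003 -1.   ]]
shift [0.01, -0.005, 0.321] turn [0.002, -0.001, 0.012] | dist mm 80.4 deg 1.1
```

Call:
{"api": "move_arm", "payload": {"steps": [[[0.01,-0.005,0.08],[0,0,0.01]],[[0.01,-0.005,0.16],[0,0,0.01]],[[0.01,-0.005,0.24],[0,0,0.01]],[[0.01,-0.005,0.3],[0,0,0.01]],[[0.01,-0.005,0.318],[0,0,0.01]]]}}

```text
time_s: 13.1
ee_pos: [0.5394, 0.1091, 0.1571]
tool_rot: [-2.396, -1.246, -0.533]
wrist_force: [-0.0, 0.4, -0.9]
opening: 0.0514
```

Run:
```python
from plan import *
s=snap('side','s8')
here()
delta(P(81,17,11),pose(ydir(108)))
a=cv2.resize(s['color'][155:265,200:300,::-1],None,fx=5,fy=5,interpolation=cv2.INTER_CUBIC)
cv2.imwrite('pics/c8.png',a)
```

```text
t 13.15 loc [80.3 18.3 10. ] xyz [0.5396 0.109  0.1575] q [-0.68  0.47  1.05  1.88 -1.02  1.27  0.17] F [ 0.2 -0.9  0.2] Floc [-0.6 -0.5  0.6] M [-0.47  0.18  0.02] open 51.3
tool in loc (cols x,y,z)
 [[ 0.952 -0.307 -0.001]
 [-0.307 -0.952  0.   ]
 [-0.001  0.    -1.   ]]
shift [0.004, 0.004, -0.004] turn [0.0, 0.001, 0.001] | dist mm 1.7 deg 0.1
```

View pics/c8.png

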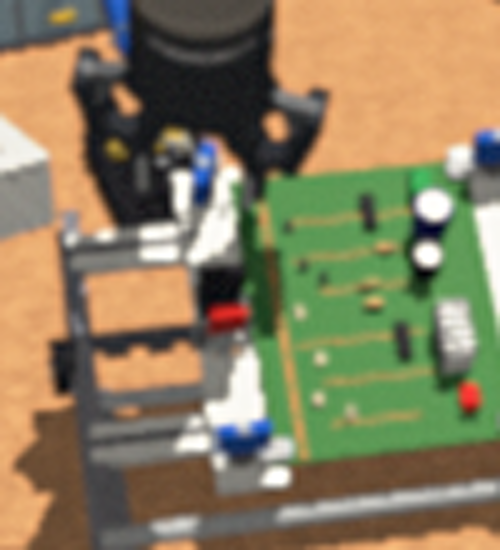

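The fingers straddle the upper blue wing at about (205,165) px, and the lower wing now lies along the rails at about (245,435). I'll close on the upper one.

Call:
{"api": "move_arm", "payload": {"steps": [[[0.004,0.004,-0.002],[0,0,0]],[[0.004,0.004,-0.002],[0,0,0]],[[0.004,0.004,-0.002],[0,0,0]],[[0.004,0.004,-0.002],[0,0,0]],[[0.004,0.004,-0.002],[0,0,0]]], "grip": -1, "newtons": 35}}

```text
time_s: 13.65
ee_pos: [0.5419, 0.1077, 0.1594]
tool_rot: [-2.398, -1.245, -0.538]
wrist_force: [-1.1, -2.6, 4.6]
opening: 0.0094
```

Run:
```python
from plan import *
here()
```

```text
t 13.65 loc [80.9 15.7 11.9] xyz [0.5419 0.1077 0.1594] q [-0.68  0.47  1.05  1.88 -1.02  1.27  0.17] F [-1.1 -2.6  4.6] Floc [0.  0.3 5.4] M [-0.44  0.14 -0.03] open 9.4
tool in loc (cols x,y,z)
 [[ 0.952 -0.308 -0.001]
 [-0.308 -0.952 -0.003]
 [ 0.     0.003 -1.   ]]
```

Call:
{"api": "move_arm", "payload": {"steps": [[[0,0,0],[0,0,0.06]],[[0,0,0],[0,0,0.12]],[[0,0,0],[0,0,0.18]],[[0,0,0],[0,0,0.24]],[[0,0,0],[0,0,0.3]]]}}

```text
time_s: 14.15
ee_pos: [0.5417, 0.108, 0.1595]
tool_rot: [-2.568, -0.634, -0.387]
wrist_force: [-0.0, -1.2, 2.2]
opening: 0.0095
```

Run:
```python
from plan import *
here()
delta(P(81,16,11.5),pose(ydir(180)))
```

```text
t 14.15 loc [81.1 16.  12. ] xyz [0.5417 0.108  0.1595] q [-0.72  0.5   1.13  1.88 -1.06  1.31 -0.28] F [-0.  -1.2  2.2] Floc [ 0.2 -0.3  2.5] M [-0.46  0.18  0.2 ] open 9.5
tool in loc (cols x,y,z)
 [[ 0.706 -0.708 -0.   ]
 [-0.708 -0.706 -0.002]
 [ 0.001  0.002 -1.   ]]
shift [-0.0, 0.001, 0.002] turn [0.001, -0.001, 0.499] | dist mm 0.5 deg 44.9
```

Call:
{"api": "move_arm", "payload": {"steps": [[[0,0,0],[0,0,0.06]],[[0,0,0],[0,0,0.12]],[[0,0,0],[0,0,0.18]],[[0,0,0],[0,0,0.24]],[[0,0,0],[0,0,0.3]]]}}

```text
time_s: 14.65
ee_pos: [0.5416, 0.1083, 0.1597]
tool_rot: [-2.608, -0.012, -0.223]
wrist_force: [0.2, 0.0, 2.1]
opening: 0.0094
```

Run:
```python
from plan import *
here()
delta(P(81,16,11.5),pose(ydir(183)))
```

```text
t 14.65 loc [81.5 16.3 12. ] xyz [0.5416 0.1083 0.1597] q [-0.75  0.54  1.19  1.88 -1.09  1.36 -0.73] F [0.2 0.  2.1] Floc [ 1.2 -0.1  1.7] M [-0.39  0.11  0.1 ] open 9.4
tool in loc (cols x,y,z)
 [[ 0.304 -0.953  0.   ]
 [-0.953 -0.304 -0.002]
 [ 0.002  0.    -1.   ]]
shift [0.0, 0.002, 0.002] turn [-0.0, -0.001, 0.23] | dist mm 0.7 deg 20.7
```

Call:
{"api": "move_arm", "payload": {"steps": [[[0,0.002,0],[0,0,0.06]],[[0,0.002,0],[0,0,0.12]],[[0,0.002,0],[0,0,0.17]],[[0,0.002,0],[0,0,0.2]],[[0,0.002,0],[0,0,0.23]]]}}

```text
time_s: 15.15
ee_pos: [0.5417, 0.1085, 0.1599]
tool_rot: [-2.554, 0.451, -0.092]
wrist_force: [-0.4, -0.4, 3.0]
opening: 0.0094
```

Run:
```python
from plan import *
st,_=here();print('Mz',st['moment']@N)
```

```text
t 15.15 loc [81.7 16.2 12.1] xyz [0.5417 0.1085 0.1599] q [-0.77  0.56  1.23  1.88 -1.11  1.38 -1.07] F [-0.4 -0.4  3. ] Floc [1.2 0.3 2.8] M [-0.65 -0.31  1.  ] open 9.4
tool in loc (cols x,y,z)
 [[-0.05  -0.999  0.001]
 [-0.999  0.05  -0.001]
 [ 0.001 -0.001 -1.   ]]
Mz 1.1061974637251644
```

Call:
{"api": "move_arm", "payload": {"steps": [[[0,0,0],[0,0,0]],[[0,0,0],[0,0,0]],[[0,0,-0.05],[0,0,0]],[[0,0,-0.2],[0,0,0]],[[0,0,-0.4],[0,0,0]]], "grip": -0.2}}

```text
time_s: 15.65
ee_pos: [0.5244, 0.0595, 0.2444]
tool_rot: [-2.556, 0.45, -0.085]
wrist_force: [1.3, 0.4, 0.1]
opening: 0.0338
```

Call:
{"api": "move_arm", "payload": {"steps": [[[0,0.1,-0.2],[0,0,0]],[[0.1,0.25,-0.4],[0,0,0]],[[0.3,0.4,-0.5],[0,0,0]],[[0.5,0.5,-0.5],[0,0,0]],[[0.5,0.5,-0.5],[0,0,0]]]}}

```text
time_s: 16.15
ee_pos: [0.5867, -0.1479, 0.2826]
tool_rot: [-2.556, 0.452, -0.088]
wrist_force: [1.0, 0.9, 1.0]
opening: 0.0345
```

```bash
python3 - <<'E'
from plan import *
s=snap('side','s9');t=snap('top','t9')
here()
a=cv2.resize(s['color'][165:275,200:300,::-1],None,fx=4,fy=4,interpolation=cv2.INTER_CUBIC)
b=cv2.resize(t['color'][185:295,200:300,::-1],None,fx=4,fy=4,interpolation=cv2.INTER_CUBIC)
cv2.imwrite('pics/c9.png',np.hstack([a,b]))
E
python3 k.py s9 t9
```

```text
t 16.25 loc [ -55.8 -102.9  236.2] xyz [ 0.5863 -0.1506  0.2791] q [-0.08  0.66  1.09  1.32 -1.02  1.82 -1.01] F [ 0.1 -0.2  0.1] Floc [-0.1 -0.1  0.2] M [-0.53  0.17 -0.02] open 33.9
tool in loc (cols x,y,z)
 [[-0.058 -0.998 -0.006]
 [-0.998  0.058  0.003]
 [-0.003  0.007 -1.   ]]
s9 red [241, 215, 8, 6, 35] [244.6 217.8] depth med [-18.6  14.   44.7] min [-22.9   5.8   9. ] max [ 6.6 22.7 48.8] | onplane c [-15.5  14.4  40. ] min [-22.4   4.9] max [-7.4 23.9] ax 90.0 len [14.6 19.2]
s9 blue [235, 186, 10, 7, 47] [239.7 189.1] depth med [79.2 14.8 33.3] min [  76.6    1.1 -130. ] max [186.9  25.8  38.9] | onplane c [85.1 14.7 24. ] min [74.9  1.7] max [96.5 27.3] ax 64.1 len [19.2 26.9]
s9 blue [244, 239, 10, 7, 39] [248.3 242.3] depth med [-85.6  14.2  34.3] min [-86.9   1.1  19.3] max [-79.2  24.6  39.6] | onplane c [-81.   12.6  24. ] min [-89.  -1.] max [-72.7  24.2] ax 100.1 len [15.7 27.6]
t9 red [257, 246, 10, 7, 51] [261.3 249.3] depth med [-13.7  18.1  32.9] min [-19.   10.3  17.1] max [ 3.4 25.8 46.6] | onplane c [-9.6 19.  40. ] min [-22.2   8.7] max [ 3.2 29. ] ax -162.3 len [17.4 26.7]
t9 blue [227, 235, 8, 10, 42] [230.2 239.4] depth med [85.  20.5 29.6] min [80.6  6.6 16.8] max [86.9 30.5 38.3] | onplane c [82.2 18.3 24. ] min [74.1  3.6] max [90.  31.2] ax 88.1 len [14.8 28.8]
t9 blue [277, 252, 6, 9, 39] [279.3 255.9] depth med [-78.6  19.4  28.4] min [-80.8   7.6  14.8] max [-77.   30.4  36.5] | onplane c [-80.2  18.7  24. ] min [-88.4   5.5] max [-72.2  31.1] ax 88.1 len [15.5 26.2]
```

View pics/c9.png

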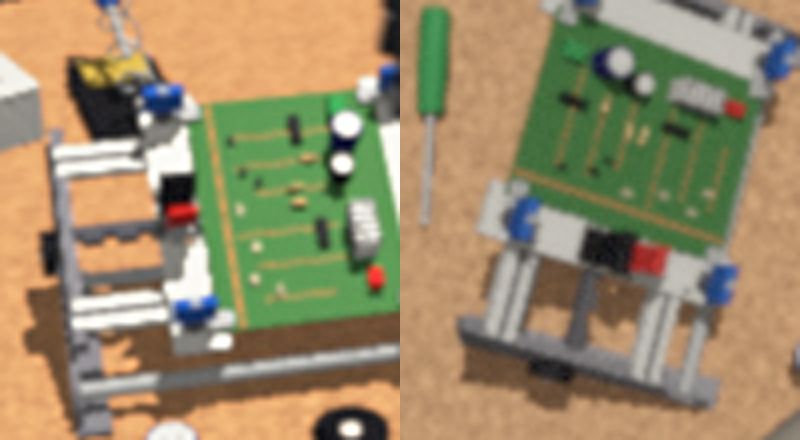

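Top view: both wings now read the same angle, 88°. At the lower knob the stop torque was weaker and the grip less square, so with plenty of time left I'll re-seat it.

Run:
```python
from plan import *
delta(P(-82,16,100),pose(ydir(180)))
```

```text
shift [-0.467, 0.128, 0.547] turn [0.004, 0.002, -0.037] | dist mm 182.7 deg 3.3
```

Call:
{"api": "move_arm", "payload": {"steps": [[[-0.16,0.04,0.05],[0,0,0]],[[-0.32,0.09,0.15],[0,0,-0.02]],[[-0.467,0.128,0.3],[0.004,0.002,-0.037]],[[-0.467,0.128,0.46],[0.004,0.002,-0.037]],[[-0.467,0.128,0.547],[0.004,0.002,-0.037]]], "grip": -0.1}}

```text
time_s: 16.75
ee_pos: [0.4847, -0.065, 0.1482]
tool_rot: [-2.562, 0.386, -0.105]
wrist_force: [0.2, 1.3, -0.0]
opening: 0.0383
```

Run:
```python
from plan import *
here()
delta(P(-82,16,45),pose(ydir(180)))
```

```text
t 16.75 loc [-80.   19.5  97.4] xyz [ 0.4847 -0.065   0.1482] q [-0.33  0.55  1.13  1.88 -0.97  1.48 -0.73] F [ 0.2  1.3 -0. ] Floc [ 1.1  0.2 -0.7] M [-0.5   0.13  0.01] open 38.3
tool in loc (cols x,y,z)
 [[-0.001 -1.     0.004]
 [-1.     0.001  0.003]
 [-0.003 -0.004 -1.   ]]
shift [0.015, 0.009, 0.21] turn [-0.003, 0.002, -0.0] | dist mm 52.6 deg 0.3
```

Call:
{"api": "move_arm", "payload": {"steps": [[[0.015,0.009,0.07],[0,0,0]],[[0.015,0.009,0.14],[0,0,0]],[[0.015,0.009,0.2],[0,0,0]],[[0.015,0.009,0.2],[0,0,0]]]}}

```text
time_s: 17.15
ee_pos: [0.4948, -0.0411, 0.1031]
tool_rot: [-2.562, 0.384, -0.101]
wrist_force: [-0.9, -0.3, 0.1]
opening: 0.0387
```

Run:
```python
from plan import *
here()
delta(P(-82,16,11),pose(ydir(180)))
```

```text
t 17.15 loc [-81.6  16.9  45.5] xyz [ 0.4948 -0.0411  0.1031] q [-0.34  0.61  1.08  1.93 -1.04  1.41 -0.69] F [-0.9 -0.3  0.1] Floc [-0.4  0.8  0.4] M [-0.51  0.15  0.03] open 38.7
tool in loc (cols x,y,z)
 [[-0.    -1.     0.004]
 [-1.     0.     0.007]
 [-0.007 -0.004 -1.   ]]
shift [0.004, 0.002, 0.138] turn [-0.003, 0.004, -0.0] | dist mm 34.5 deg 0.5
```

Call:
{"api": "move_arm", "payload": {"steps": [[[0.004,0.002,0.05],[0,0,0]],[[0.004,0.002,0.1],[-0.003,0.004,0]],[[0.004,0.002,0.138],[-0.003,0.004,0]],[[0.004,0.002,0.138],[-0.003,0.004,0]]]}}

```text
time_s: 17.55
ee_pos: [0.5, -0.0229, 0.0722]
tool_rot: [-2.566, 0.386, -0.104]
wrist_force: [0.6, -0.2, -1.2]
opening: 0.0383
```

Call:
{"api": "move_arm", "payload": {"steps": [[[0,0,0],[0,0,0]],[[0,0,0],[0,0,0]],[[0,0,0],[0,0,0]],[[0,0,0],[0,0,0]]], "grip": -1, "newtons": 35}}

```text
time_s: 17.95
ee_pos: [0.4999, -0.0236, 0.0721]
tool_rot: [-2.567, 0.387, -0.104]
wrist_force: [-0.7, -1.2, -1.9]
opening: 0.0122
```

Run:
```python
from plan import *
st,_=here();print('Mz',st['moment']@N)
```

```text
t 17.95 loc [-82.2  17.2   9.6] xyz [ 0.4999 -0.0236  0.0721] q [-0.36  0.65  1.04  1.96 -1.1   1.36 -0.67] F [-0.7 -1.2 -1.9] Floc [-2.1  0.3 -0.9] M [-0.9   0.34  0.07] open 12.2
tool in loc (cols x,y,z)
 [[-0.001 -1.    -0.001]
 [-1.     0.001  0.003]
 [-0.003  0.001 -1.   ]]
Mz 0.02399040747005585
```

Call:
{"api": "move_arm", "payload": {"steps": [[[0,0,0],[0,0,0]],[[0,0,0],[0,0,0.02]],[[0,0,0],[0,0,0.04]],[[0,0,0],[0,0,0.05]],[[0,0,0],[0,0,0.05]]]}}

```text
time_s: 18.45
ee_pos: [0.4999, -0.0234, 0.0722]
tool_rot: [-2.548, 0.487, -0.076]
wrist_force: [-0.7, -0.3, -1.8]
opening: 0.0122
```

Run:
```python
from plan import *
st,_=here();print('Mz',st['moment']@N)
```

```text
t 18.45 loc [-82.1  17.2   9.6] xyz [ 0.4999 -0.0234  0.0722] q [-0.37  0.65  1.05  1.96 -1.11  1.36 -0.74] F [-0.7 -0.3 -1.8] Floc [-1.4  0.5 -1.3] M [-0.67  0.17  0.2 ] open 12.2
tool in loc (cols x,y,z)
 [[-0.079 -0.997 -0.001]
 [-0.997  0.079  0.004]
 [-0.003  0.001 -1.   ]]
Mz 0.19385062314191107
```

The 12.2 mm opening means the pads pinch the round hub under the wing, 2 to 3 mm lower than on the upper knob. I'll regrip higher so they take the wing itself.

Call:
{"api": "move_arm", "payload": {"steps": [[[0,0,0],[0,0,0]],[[0,0,0],[0,0,0]],[[0,0,-0.02],[0,0,-0.04]],[[0,0,-0.02],[0,0,-0.04]],[[0,0,-0.02],[0,0,-0.04]]], "grip": -0.3}}

```text
time_s: 18.95
ee_pos: [0.4994, -0.026, 0.0767]
tool_rot: [-2.563, 0.409, -0.099]
wrist_force: [-0.2, 0.0, -0.2]
opening: 0.0298
```

Call:
{"api": "move_arm", "payload": {"steps": [[[0,0,0],[0,0,0]],[[0,0,0],[0,0,0]],[[0,0,0],[0,0,0]],[[0,0,0],[0,0,0]]], "grip": -1}}

```text
time_s: 19.35
ee_pos: [0.4993, -0.0263, 0.0766]
tool_rot: [-2.564, 0.409, -0.099]
wrist_force: [-1.1, -1.4, 1.1]
opening: 0.0091
```

Run:
```python
from plan import *
st,_=here();print('Mz',st['moment']@N)
```

```text
t 19.35 loc [-82.2  16.9  14.9] xyz [ 0.4993 -0.0263  0.0766] q [-0.36  0.64  1.05  1.96 -1.1   1.36 -0.69] F [-1.1 -1.4  1.1] Floc [-0.9  0.6  1.8] M [-0.82  0.08  0.39] open 9.1
tool in loc (cols x,y,z)
 [[-0.018 -1.    -0.001]
 [-1.     0.018  0.003]
 [-0.003  0.001 -1.   ]]
Mz 0.41458096052996374
```

Opening is 9.1 mm, so this is the wing. The 0.41 Nm moment at 181° says it is already against the stop. I'll turn it 3° more.

Call:
{"api": "move_arm", "payload": {"steps": [[[0,0,0],[0,0,0.02]],[[0,0,0],[0,0,0.03]],[[0,0,0],[0,0,0.03]]]}}

```text
time_s: 19.65
ee_pos: [0.4993, -0.0263, 0.0766]
tool_rot: [-2.553, 0.468, -0.082]
wrist_force: [-1.4, -1.2, 0.0]
opening: 0.0096
```

Run:
```python
from plan import *
st,_=here();print('Mz',st['moment']@N)
```

```text
t 19.65 loc [-82.2  17.   14.9] xyz [ 0.4993 -0.0263  0.0766] q [-0.37  0.65  1.06  1.96 -1.1   1.37 -0.73] F [-1.4 -1.2  0. ] Floc [-1.3  1.   0.8] M [-0.83 -0.11  0.88] open 9.6
tool in loc (cols x,y,z)
 [[-0.064 -0.998 -0.002]
 [-0.998  0.064  0.003]
 [-0.003  0.002 -1.   ]]
Mz 0.937201469279499
```

0.94 Nm: it is at the stop. Release and retreat.

Call:
{"api": "move_arm", "payload": {"steps": [[[0,0,0],[0,0,-0.02]],[[0,0,0],[0,0,-0.02]],[[0,0,-0.05],[0,0,-0.02]],[[0,0,-0.2],[0,0,-0.02]],[[0,0,-0.4],[0,0,-0.02]]], "grip": -0.2}}

```text
time_s: 20.15
ee_pos: [0.483, -0.0749, 0.1621]
tool_rot: [-2.559, 0.427, -0.087]
wrist_force: [2.2, -0.3, 0.0]
opening: 0.0342
```

Call:
{"api": "move_arm", "payload": {"steps": [[[0,0.05,-0.2],[0,0,0]],[[0.1,0.15,-0.4],[0,0,0]],[[0.3,0.2,-0.5],[0,0,0]],[[0.4,0.2,-0.5],[0,0,0]],[[0.4,0.2,-0.5],[0,0,0]]]}}

```text
time_s: 20.65
ee_pos: [0.5478, -0.2128, 0.24]
tool_rot: [-2.564, 0.427, -0.089]
wrist_force: [-0.2, -0.4, -0.3]
opening: 0.0343
```

```bash
python3 - <<'E'
from plan import *
s=snap('side','s10');t=snap('top','t10')
here()
a=cv2.resize(s['color'][165:275,200:300,::-1],None,fx=4,fy=4,interpolation=cv2.INTER_CUBIC)
b=cv2.resize(t['color'][185:295,200:300,::-1],None,fx=4,fy=4,interpolation=cv2.INTER_CUBIC)
cv2.imwrite('pics/c10.png',np.hstack([a,b]))
for o,n in(('side0','s10'),('top0','t10')):
    d=cv2.absdiff(load(o)['color'],load(n)['color']).max(2);print(n,(d>60).sum())
cv2.imwrite('pics/t10f.png',t['color'][:,:,::-1])
E
python3 k.py s10 t10
```

```text
t 20.75 loc [-135.6  -80.8  239.2] xyz [ 0.5447 -0.2106  0.24  ] q [ 0.03  0.7   1.07  1.37 -0.99  1.82 -0.83] F [-0.2 -0.1 -0.2] Floc [-0.2  0.2 -0.1] M [-0.57  0.23 -0.02] open 34.0
tool in loc (cols x,y,z)
 [[-0.035 -0.999 -0.002]
 [-0.999  0.035  0.009]
 [-0.009  0.002 -1.   ]]
s10 30937
t10 13370
s10 red [241, 215, 8, 6, 34] [244.7 217.8] depth med [-19.4  14.   43.6] min [-22.9   6.1  10.3] max [ 5.1 22.1 50.9] | onplane c [-15.5  14.1  40. ] min [-22.4   4.9] max [-7.4 23.5] ax 91.1 len [14.9 18.6]
s10 blue [235, 186, 10, 8, 47] [239.7 189.2] depth med [78.7 14.6 32.3] min [  77.     1.3 -133.1] max [187.5  25.7  38.8] | onplane c [84.7 14.7 24. ] min [72.3  1.7] max [96.5 27.3] ax 61.9 len [20. 27.]
s10 blue [244, 239, 10, 7, 42] [248.5 242.2] depth med [-85.   12.9  33.8] min [-87.    1.1  17.8] max [-79.8  24.4  39.8] | onplane c [-80.9  12.2  24. ] min [-89.  -1.] max [-72.7  24.2] ax 102.5 len [14.7 26.9]
t10 red [257, 246, 10, 7, 50] [261.2 249.2] depth med [-13.7  17.8  34.4] min [-18.3  10.4  17.7] max [ 3.7 26.  46.8] | onplane c [-9.2 18.9 40. ] min [-22.    8.7] max [ 3.2 28.2] ax -162.1 len [17.  26.7]
t10 blue [227, 235, 7, 10, 42] [230.  239.6] depth med [85.5 21.  30.9] min [80.8  6.9 14.6] max [87.8 31.1 37.8] | onplane c [82.6 18.9 24. ] min [74.1  4.5] max [90.  31.2] ax 89.4 len [14.7 28. ]
t10 blue [277, 252, 6, 9, 38] [279.2 255.9] depth med [-78.4  19.5  28.6] min [-81.1   7.6  14.2] max [-75.3  30.4  36.1] | onplane c [-80.   18.9  24. ] min [-88.4   5.5] max [-72.2  31.1] ax 90.4 len [15.2 26.2]
```

View pics/c10.png

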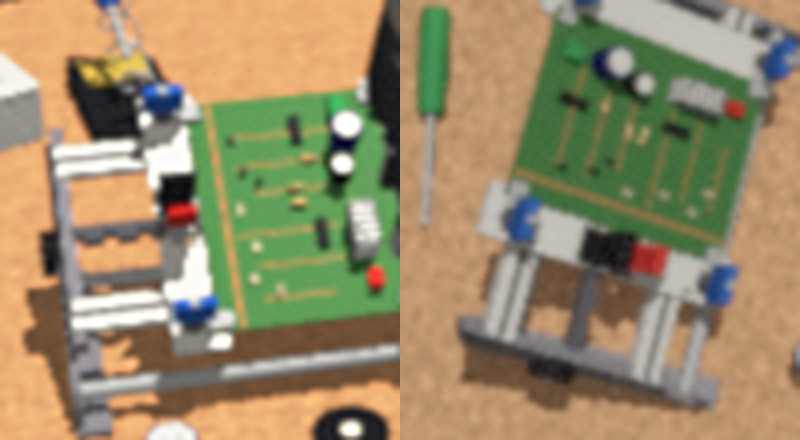

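View pics/t10f.png

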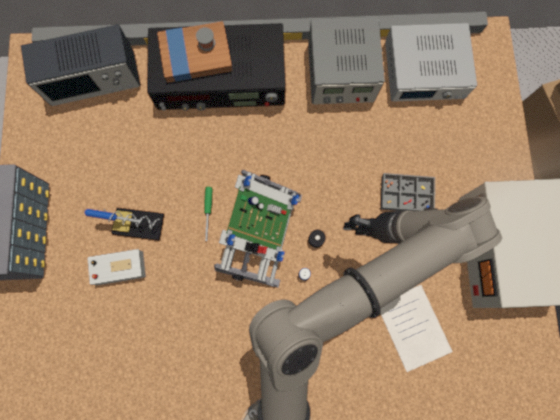

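Run:
```python
from plan import *
for n in('top0','t10'):
    W=pts(load(n))
    for p in((480,225),(465,240),(485,245),(520,240),(495,285)): print(n,p,W[p[1],p[0]].round(3))
```

```text
top0 (480, 225) [ 0.553 -0.59   0.147]
top0 (465, 240) [ 0.525 -0.583  0.053]
top0 (485, 245) [ 0.497 -0.6    0.142]
top0 (520, 240) [ 0.502 -0.674  0.189]
top0 (495, 285) [ 0.386 -0.595  0.179]
t10 (480, 225) [ 0.484 -0.392  0.589]
t10 (465, 240) [ 0.458 -0.359  0.593]
t10 (485, 245) [ 0.448 -0.399  0.583]
t10 (520, 240) [ 0.502 -0.675  0.187]
t10 (495, 285) [ 0.386 -0.596  0.177]
```

View pics/s10.png

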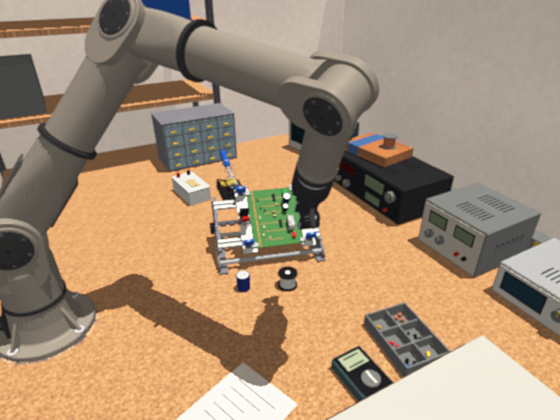

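The elbow is about 0.58 m up, so the arm touches nothing. In both views the bystanders stand at the same pixels as at the start, with the capacitor at (243,282) and the reel at (288,279) in the side view. Handing in.

```bash
python3 -c "
from bench import close_job
print(close_job())"
```

```text
the job is handed in; nothing more can be done
None
```

The jaw is in the notch next to the board with its latch tab out, and both blue knobs are turned clockwise to their stops. I handed the job in at about 21 s.

**Jaw and latch:** I squeezed the red tab, slid the jaw about 24 mm towards the board and let go. The images show 23 to 24.5 mm of travel. A light touch found the tab's face about 18 mm out, as expected when it is fully out; a pin still resting on the bar would have put it near 13 mm. I did not push the jaw to test the lock.

**Knobs:** Both stopped firmly, at about 1.1 Nm for the upper and 0.9 Nm for the lower. In the last top view both wings read 89 to 90°. My first turn of the lower knob pinched the round hub, with only about 0.3 Nm at the stop. I regripped the wing higher and seated it again.

**Bench and arm:** The objects near the frame look unmoved, and the arm was clear of everything at hand-in. The highest wrist force I read was about 11 N.

**Disagreements:**
- The two cameras differed by 3 to 5 mm along the rails, so I used their average.
- The side view showed the wing angles as 62° and 102°. The blobs are only a few pixels there and behind the upper knob the depths were wrong, so I went by the top view and the torque.
- While squeezed, the grip seemed to sit about 5 mm farther down the slope than the images said. The knobs did not show this offset.

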